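# Lean the crate back and get the skid blade under it

## Robot

A 6-joint arm with a two-finger parallel gripper is mounted at the origin on the work surface. World frame = base frame: x ahead of the robot, y to its left, z up, the work surface at z = 0. Lengths are in m, angles in rad, forces in N, time in s.
With the tool pointing down it reaches from about 0.35 to 0.775 m from the base axis. Payload 5.5 kg.
Tool frame: the origin (TCP) lies midway between the tips of the shut fingers; the grasp point (between the pads) lies 19 mm behind it; x points along the fingers, y is the direction in which the jaws open and shut, and the axes are right-handed (so a half turn about x gives the same grasp; the last joint's range is limited). The gripper opens to 85 mm and grips with 20 to 120 N. Pads are 22 mm wide; open, the fingers measure 114 mm over their backs; the gripper's body (76 mm by 85 mm) begins 54 mm behind the grasp point. The pads swing forward as they close: fully open they stand 13 mm farther back than shut.
Start: joints at [0.997, 0.313, 0.046, 1.304, 0, 1.431], TCP at [0.242, 0.522, 0.231] pointing down, gripper open.
Joint ranges: [-2.76, 2.76], [-0.86, 1.69], [-1.03, 1.26], [-2.2, 2.34], [-1.47, 1.5], [-3.14, 3.14]. Speed limits (rad/s): [2.57, 2.57, 3.14, 3.14, 3.14, 3.14].

## Interface

Orientations are given as a unit quaternion [w, x, y, z].
In Python, from workcell import env, optics, order, models gives the robot as it stands. The module is installed in compiled form; this text tells all that it offers.
- The arm moves only by the tool servo_tool, never from a script. Its argument "moves" is a list of rows, each a list of 5 numbers: the shift along the tool's x, y, z in cm, then the turn about the tool's x in rad, then the closure, from -1 (fully open) to 1 (shut). A call has exactly 10 rows; each row shifts and turns the commanded pose from where the row before left it, along the tool's axes as they then stand; what a row does not reach is not made up. A row lasts 1/8 s, in which the tool goes at most 62.5 mm and 10.7 degrees, less where a joint would pass 70% of its speed; a pose out of reach is approached as far as the arm can. A call is refused whole if a number of a shift passes 6.25 or a number of a turn 0.188, either way. A call with a gripper value outside its range is refused whole. The fingers move at their own pace and stop on an object; "grip_force" is the grip in N (left out, the last holds). Time passes only in rows, so rows that do not move let the fingers close, or fill a call up. It gives the time, the measured TCP pose, the force and the opening at its end, in the units of the state.
- env.get_state(): the state, without advancing time (a new reading comes with each control period).
- optics.read_camera(name): name is "scene" or "top"; returns a dict with "pixels" (420x560x3 uint8, blue, green, red), "vertical_fov" (degrees; the focal length in pixels is half the picture's height over the tangent of half this angle, whatever the lens; pixels are square), "cx", "cy" (the principal point, pixels), "extrinsics" (4x4, takes a point from world to camera coordinates). Camera axes: x right, y up, looking along -z (the intrinsics and any distortion apply to the point x, -y, -z); pixel columns grow to the right and rows downward; lengths in m; the calibration is good to about 2 mm. A picture is of the moment at which its call begins. There is no depth.
- order.hand_in(): hands the job in, once; it reports no verdict.
Trained networks look in a picture, given as the dict that the camera call returned (one of the last four; its "shot" number tells which), for a name from the list of things; names that differ only in an ending like _2 or _b are one class to them, and where a whole thing is asked for, a point or a joint stands for the part that bears it (a point fixed in the world has none). Each returns a list of dicts, best first, with "conf" (0 to 1); they miss things now and then, are a little off and sometimes report something else, mostly with a low value. They report only what shows in the picture. A call takes as long as a camera call. They do not tell look-alikes from the thing itself.
- models.outline_of(name, picture): "pixels" (420x560 bool, what is visible of it) and "location" ([column, row] in pixels, amid what is visible of it).
- models.pinpoint(name, picture): "location" ([column, row] in pixels: a listed point, or the origin of a listed thing).
The state is a dict: "clock": time; "joint_pos": joint angles; "qvel": joint speeds; "tau": joint torques, N m; "tcp_pos": TCP position; "orientation": TCP orientation; "wrist_force": force on the tool from outside, world axes, zero at the start; "ft_torque": the same for the moment, N m; "finger_gap": finger opening in m.
Only numpy, scipy, OpenCV 4.12 (cv2) and the standard library are available. Lean on these libraries where they do the work, as an engineer would, in place of code of your own. Each camera call takes 0.05 s, during which the arm holds its last target.

## Task

Get the flat skid blade under the little wooden crate without lifting the crate: tip the crate back on its rear bottom edge until it leans by itself on the padded back rest and let go of it, slide the blade all the way under its raised front, square with the crate and centred on it, then bring the crate gently down again so that it stands level on the blade. Do not let the crate fall, and leave the other things on the bench where they are.

Things in the scene. Friction and masses are not known exactly. Their poses are not given: they have to be found in the camera images.
- rest: Fixed lean rest: steel strip 170 mm wide, 5 mm high, and behind it a stiff frame sloping back. Origin on the bench, middle of the strip's front face; x backwards (the way the crate tips), y along the strip. The padded crossbar meets the crate's rear face about 120 mm up, at a crate tilt of 0.56 to 0.72 rad, up to 0.1 more if the crate stands off the strip; it differs every time and must be felt.
- crate: Closed slatted wooden crate, 84 mm front to back (x), 110 wide (y), 150 high, 0.5 to 1 kg. Origin at the centre of its underside; x points to its rear (to the rest), z up. Starts upright, rear face 2 to 10 mm before the strip, with yaw within 0.05 rad of the rest's. Tipped back over 0.5 rad it stays leaning on the rest; less, and it falls forward again.
- crate_bar (a point): Middle of the crate's carrying bar, 188 mm above its underside: a wooden bar 14 x 14 mm, 84 mm long, running front to back (crate x) over the middle of the lid, with 31 mm of free height beneath it between its two end posts (60 mm free span). Axes as the crate.
- crate_rear (a point): Middle of the crate's rear bottom edge, the edge it tips on (42 mm behind the crate's origin). Axes as the crate.
- blade: Skid blade, loose, 0.35 kg: flat aluminium plate 157 mm long (x), 100 wide (y), 4 thick, with an upright steel grip block near its tail, 44 mm long (x), 22 wide (y), top 50 mm above the underside. Origin on the underside below the middle of the block; x points to the front edge, 127 mm ahead, which goes under the crate; the tail ends 30 mm behind. Balances about 15 mm ahead of the origin.
- blade_tip (a point): Middle of the blade's front edge, on the underside. Axes as the blade. Pushed in under the leaning crate it is stopped when it wedges some 5 to 9 mm before the crate's rear edge.
- bearing: Bystander: bearing ring, 60 mm across, 18 mm high, standing beside the crate. Origin at the centre of its underside.
- carton: Bystander: cardboard box 50 x 70 x 45 mm beside the crate on the other side. Origin at the centre of its underside.
- oil: Bystander: plastic bottle, 64 mm across, 170 mm high. Origin at the centre of its underside.
- spray: Bystander: metal can, 60 mm across, 150 mm high. Origin at the centre of its underside.
- tub: Bystander: lidded tub, 80 mm across, 80 mm high. Origin at the centre of its underside.
- wrench: Bystander: wrench lying flat.
- hammer: Bystander: hammer lying flat.
Mind the look-alikes: they are no part of the job. Leave any yellow look-alike of the blade alone.

How it is judged:
On the way, in this order (a step that is already met when the one before it is completed fails the run):
1. the crate leans back on the rest by itself, let go (angle between crate's own z axis and vertical between 0.5 and 0.9 rad and contact force between the fingers and crate below 0.1 N and contact force between crate and rest above 0.05 N and angular speed of crate below 0.15 rad/s), for 0.2 s.
2. the blade lies under the leaning crate, its front edge close to the crate's rear edge (angle between crate's own z axis and vertical above 0.45 rad and horizontal distance between blade_tip and crate_rear below 0.03 m and height (world z) of blade_tip below 0.012 m and angle between the x axis of blade and the y axis of crate_rear, either way round above 1.4 rad), for 0.2 s.
At the end, for the whole second after the job is handed in: The crate stands level (within 0.03 rad) and at rest on the flat-lying blade, square with it within 0.17 rad, the middle of the blade's front edge within 30 mm of the middle of the crate's rear edge (angle between each of crate, blade's own z axis and vertical below 0.03 rad and height (world z) of crate_rear between 0.002 and 0.009 m and contact force between crate and blade above 2 N and horizontal distance between blade_tip and crate_rear below 0.03 m and angle between the x axis of blade and the x axis of crate, either way round below 0.17 rad and linear speed of each of crate, blade below 0.02 m/s); the robot touches nothing.
It fails at once if the crate is lifted: its rear bottom edge rises more than 25 mm off the bench (height (world z) of crate_rear above 0.025 m).
It fails at once if the crate falls: while between leaning and standing it turns faster than 1.8 rad/s (angular speed of crate above 1.8 rad/s and angle between crate's own z axis and vertical between 0.06 and 0.45 rad).
It fails at once if a bystander is moved more than 30 mm (distance of any of bearing, carton, oil, spray, tub, wrench, hammer from where it was at the start of the episode above 0.03 m).
It also fails if it takes over 72 s, if anything falls off the work surface, if the arm or the gripper's body presses on something with over 40 N, if the wrist force passes 120 N, or if a joint passes its speed limit or range.

## Working session

There is one attempt and no reset: what is moved stays moved. The work goes in short steps, Python scripts to look and compute and a tool call to move; the robot and the scene stay as the last step left them, time stands still between calls to the robot, and variables do not carry over. Pictures are saved under pics/ and viewed, and the job is handed in when it is done.

Besides the shell and the picture viewer there is one more tool, called after "Request:" in YAML: its name, and indented under it one key for each argument. servo_tool: Moves the arm, as the interface text tells. Its arguments: {"type":"object","properties":{"moves":{"type":"array"},"grip_force":{"type":"number"}},"required":["moves"]}

```bash
mkdir -p pics
cat > h.py <<'E'
import numpy as np, cv2, pickle
from workcell import env, optics, order, models
def shot(name, fn=None):
    p=optics.read_camera(name)
    if fn: cv2.imwrite('pics/'+fn, p['pixels'])
    return p
E
python3 - <<'E'
from h import *
s=env.get_state(); print({k:np.round(v,3) for k,v in s.items()})
for n in ['scene','top']:
    p=shot(n,n+'1.png')
    print(n,{k:(np.round(v,4).tolist() if k=='extrinsics' else v) for k,v in p.items() if k!='pixels'})
    for t in ['rest','crate','crate_bar','crate_rear','blade','blade_tip','bearing','carton','oil','spray','tub']:
        print(t,[(np.round(d['location'],1).tolist(),round(d['conf'],2)) for d in models.pinpoint(t,p)][:4])
E
```

```text
{'clock': np.float64(0.0), 'joint_pos': array([ 0.997,  0.314,  0.045,  1.304, -0.   ,  1.431]), 'qvel': array([ 0.001, -0.   , -0.   , -0.   , -0.001, -0.   ]), 'tau': array([ 3.0000e-03, -4.8063e+01,  2.9853e+01,  1.9000e-02,  0.0000e+00,
        0.0000e+00]), 'tcp_pos': array([0.241, 0.521, 0.23 ]), 'orientation': array([ 0.69 ,  0.152,  0.691, -0.153]), 'wrist_force': array([-0.237,  0.261,  0.128]), 'ft_torque': array([-0.012,  0.015,  0.026]), 'finger_gap': np.float64(0.085)}
scene {'vertical_fov': 46.441954662079425, 'cx': 280.5291537632014, 'cy': 211.45477640194372, 'extrinsics': [[0.2062, 0.9784, -0.0171, -0.1026], [-0.7344, 0.1663, 0.658, 0.3034], [0.6466, -0.1231, 0.7528, -1.8776], [0.0, 0.0, 0.0, 1.0]], 'shot': 1}
rest [([315.5, 239.4], 0.95), ([175.6, 250.7], 0.55)]
crate [([215.8, 239.8], 0.71), ([303.1, 242.1], 0.63), ([177.1, 249.7], 0.48)]
crate_bar [([306.6, 201.8], 0.65)]
crate_rear []
blade [([175.2, 254.6], 0.92), ([187.1, 194.4], 0.73), ([310.6, 281.6], 0.3)]
blade_tip [([213.9, 240.9], 0.88), ([216.2, 207.8], 0.87)]
bearing [([312.9, 285.2], 0.7), ([216.3, 237.
[... 244 characters left out ...]
': 47.93611937955468, 'cx': 276.09553552816817, 'cy': 206.47580749982166, 'extrinsics': [[0.0084, -1.0, 0.0045, -0.0194], [0.9827, 0.0091, 0.1847, -0.5186], [-0.1848, 0.0029, 0.9828, -1.2962], [0.0, 0.0, 0.0, 1.0]], 'shot': 2}
rest []
crate [([249.9, 191.9], 0.58)]
crate_bar [([249.9, 174.4], 0.7)]
crate_rear []
blade [([363.8, 299.8], 0.77), ([433.1, 189.8], 0.69), ([387.0, 208.9], 0.61), ([255.2, 143.4], 0.58)]
blade_tip [([330.1, 270.2], 0.88), ([340.4, 220.9], 0.74)]
bearing [([254.1, 146.5], 0.75)]
carton [([250.7, 245.7], 0.89), ([116.1, 179.7], 0.62)]
oil [([297.6, 143.6], 0.93)]
spray [([179.7, 135.2], 0.96)]
tub [([250.0, 175.1], 0.65), ([364.0, 143.4], 0.6), ([435.5, 193.9], 0.45)]
```

View pics/scene1.png

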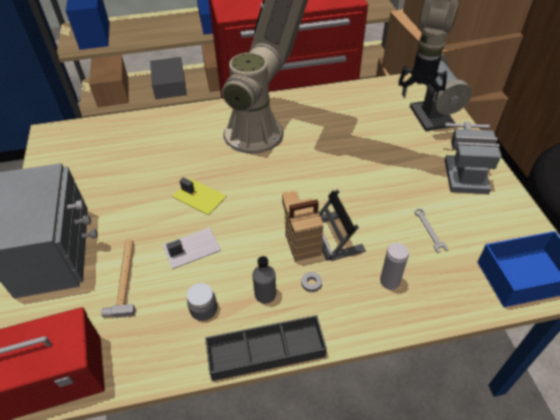

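View pics/top1.png

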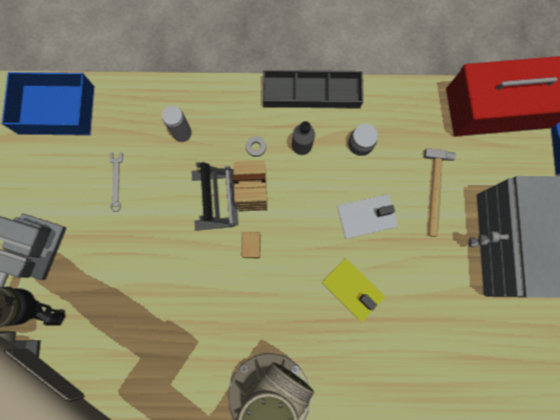

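The top view shows the crate at (250,185) with the rest on its left (205–235,195). The grey blade is at (367,215) with its block at (385,210), and the yellow look-alike is at (353,288). In the scene view the crate is at (303,230) and the grey blade at (192,248). Next I zoom in on these.

```bash
cat >> h.py <<'E'
def K(p):
    f=210/np.tan(np.radians(p['vertical_fov'])/2); return f,p['cx'],p['cy']
def proj(p,X):
    X=np.atleast_2d(X); E=p['extrinsics']; c=X@E[:3,:3].T+E[:3,3]
    f,cx,cy=K(p); return np.c_[cx+f*c[:,0]/-c[:,2], cy-f*c[:,1]/-c[:,2]]
def back(p,uv,z):
    f,cx,cy=K(p); E=p['extrinsics']; R=E[:3,:3]; t=E[:3,3]
    d=R.T@np.array([(uv[0]-cx)/f,-(uv[1]-cy)/f,-1]); o=-R.T@t
    return o+d*(z-o[2])/d[2]
def crop(p,c,fn,w=70,h=52,s=5):
    c=np.round(c).astype(int); im=p['pixels'][max(0,c[1]-h):c[1]+h,max(0,c[0]-w):c[0]+w]
    cv2.imwrite('pics/'+fn,cv2.resize(im,None,fx=s,fy=s,interpolation=cv2.INTER_CUBIC))
def fr(pos,yaw,pts):
    c,s=np.cos(yaw),np.sin(yaw); pts=np.atleast_2d(pts); 
    return np.c_[pos[0]+c*pts[:,0]-s*pts[:,1],pos[1]+s*pts[:,0]+c*pts[:,1],pts[:,2]]
E
python3 - <<'E'
from h import *
from scipy.spatial.transform import Rotation as Ro
s=env.get_state(); print(Ro.from_quat(np.roll(s['orientation'],-1)).as_matrix().round(3))
ps=shot('scene'); pt=shot('top'); pickle.dump((ps,pt),open('p1.pkl','wb'))
crop(pt,(240,192),'t_crate.png'); crop(pt,(375,215),'t_blade.png'); crop(ps,(315,230),'s_crate.png'); crop(ps,(190,245),'s_blade.png')
print('tcp',proj(ps,s['tcp_pos']),proj(pt,s['tcp_pos']), 'base', proj(ps,[0,0,0]),proj(pt,[0,0,0]))
print('blade tip',back(ps,(213.9,240.9),0),back(pt,(340.4,220.9),0),'org',back(ps,(175.2,254.6),0),back(pt,(387,208.9),0))
print('bar',back(ps,(306.6,201.8),.188),back(pt,(249.9,174.4),.188))
for n in ['bearing','carton','oil','spray','tub']: print(n,back(pt,models.pinpoint(n,pt)[0]['location'],0).round(3),back(ps,models.pinpoint(n,ps)[0]['location'],0).round(3))
for n in ['crate','blade']:
  for p in (ps,pt):
    for d in models.outline_of(n,p)[:3]: print(n,p['shot'],d['conf'],d['location'],d['pixels'].sum())
E
```

```text
[[ 0.     0.42   0.907]
 [ 0.     0.907 -0.42 ]
 [-1.     0.     0.   ]]
tcp [[418.35581661 100.61692378]] [[ 47.50714995 305.70817447]] base [[253.77271667 132.35847412]] [[269.01070186 395.47242508]]
blade tip [ 0.49081467 -0.21197862  0.        ] [ 0.48653062 -0.20413681  0.        ] org [ 0.51765473 -0.3344783   0.        ] [ 0.52361781 -0.34233489  0.        ]
bar [0.55931318 0.06558768 0.188     ] [0.57603413 0.05378278 0.188     ]
bearing [0.706 0.054 0.   ] [ 0.719 -0.271  0.   ]
carton [0.399 0.049 0.   ] [0.415 0.046 0.   ]
oil [ 0.724 -0.087  0.   ] [ 0.72  -0.086 -0.   ]
spray [0.747 0.275 0.   ] [0.749 0.278 0.   ]
tub [ 0.73  -0.274  0.   ] [ 0.726 -0.274  0.   ]
crate 3 0.66 [305.0, 228.4] 2007
crate 4 0.92 [249.5, 184.5] 1625
blade 3 0.89 [192.2, 247.0] 1348
blade 3 0.66 [196.0, 197.2] 1122
blade 4 0.61 [353.7, 286.6] 1941
blade 4 0.58 [371.6, 216.0] 1796
```

```bash
cd pics; python3 -c "
import cv2,numpy as np
a=[cv2.imread(f) for f in ['t_crate.png','t_blade.png','s_crate.png','s_blade.png']]
[print(x.shape) for x in a]"
```

```text
(520, 700, 3)
(520, 700, 3)
(520, 700, 3)
(520, 700, 3)
```

View pics/t_crate.png

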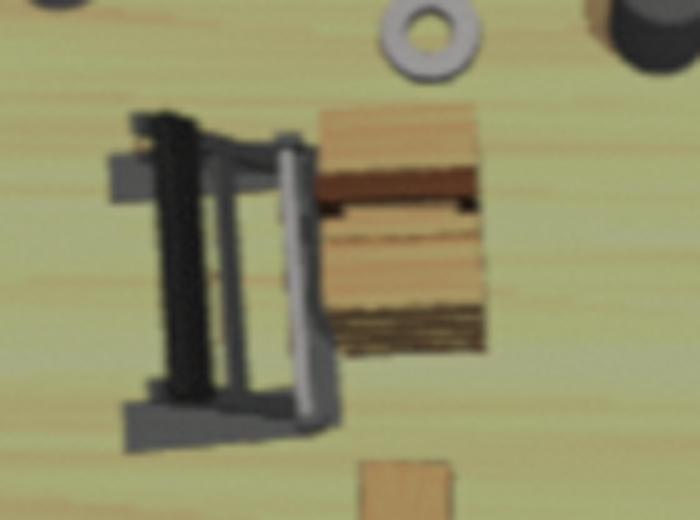

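View pics/s_crate.png

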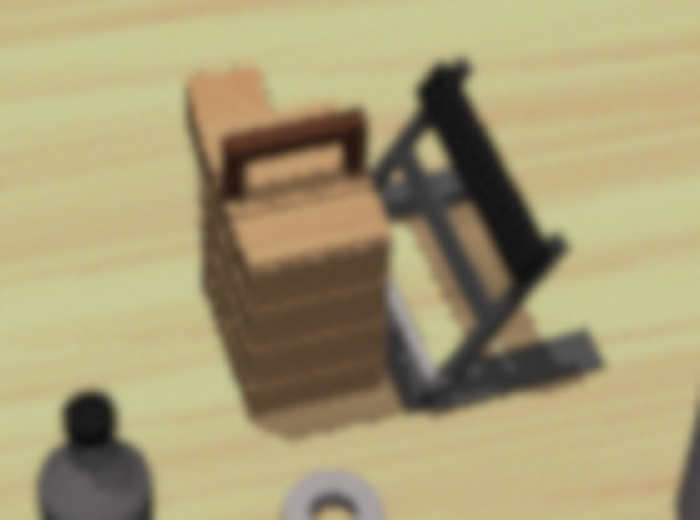

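View pics/t_blade.png

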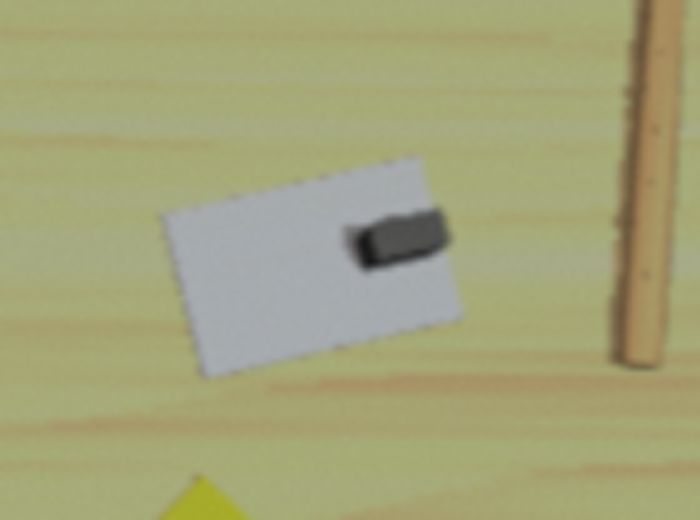

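View pics/s_blade.png

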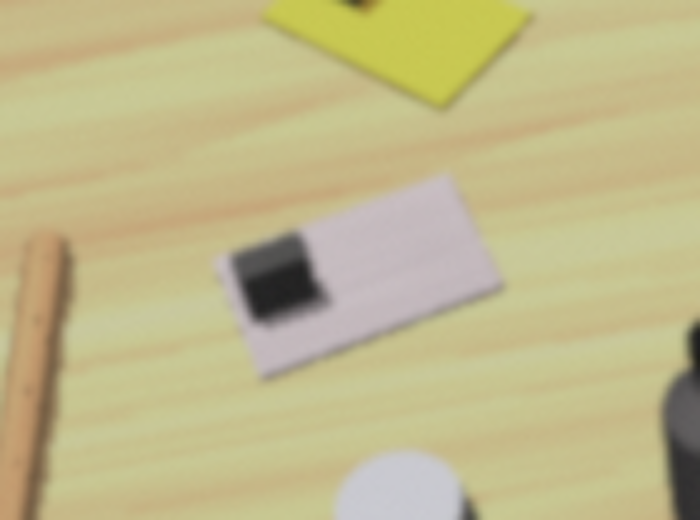

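```bash
cat > fit.py <<'E'
from h import *
from scipy.optimize import least_squares
ps,pt=pickle.load(open('p1.pkl','rb'))
def px(l,o): return (np.array(l,float)+.5)/5-.5+np.array(o)
def fit(obs,x0):
    def r(q): return np.concatenate([(proj(p,fr(q[:2],q[2],P))-u).ravel() for p,u,P in obs])
    s=least_squares(r,x0,loss='soft_l1'); return s.x,r(s.x).reshape(-1,2).round(1)
h=.004
c=lambda a,b,z:[a,b,z]
bt=px([(163,213),(205,378),(463,319),(418,156)],(305,163)); bs=px([(500,287),(449,174),(218,260),(264,379)],(120,193))
Pt=np.array([c(.127,-.05,h),c(.127,.05,h),c(-.03,.05,h),c(-.03,-.05,h)])
# image right=-y: tip points +y (left). blade y = -x world => lower in top image
Ps=Pt[[0,1,2,3]]
if __name__=='__main__':
    for n,o in (('both',[(pt,bt,Pt),(ps,bs,Ps)]),('top',[(pt,bt,Pt)]),('scene',[(ps,bs,Ps)])):
        print('blade',n,*fit(o,[.52,-.33,1.4]))
    z=.15
    ct=px([(476,105),(320,108),(486,305),(487,350)],(170,140)); Pc=np.array([c(-.042,-.055,z),c(.042,-.055,z),c(-.042,.055,z),c(-.042,.055,0)])
    cs=px([(189,75),(385,235),(250,268),(253,415)],(245,178)); Pd=np.array([c(-.042,.055,z),c(.042,-.055,z),c(-.042,-.055,z),c(-.042,-.055,0)])
    for n,o in (('both',[(pt,ct,Pc),(ps,cs,Pd)]),('top',[(pt,ct,Pc)]),('scene',[(ps,cs,Pd)])):
        print('crate',n,*fit(o,[.55,.05,1.57]))
    q,_=fit([(pt,ct,Pc),(ps,cs,Pd)],[.55,.05,1.57])
    print('bar',fr(q[:2],q[2],[0,0,.188]))
E
python3 fit.py
```

```text
blade both [ 0.51368502 -0.32960452  1.80568838] [[-0.2 -0.1]
 [-0.  -0.1]
 [ 0.3 -0.3]
 [ 0.2 -0.3]
 [ 1.4 -0.3]
 [ 0.5 -0.3]
 [-0.8 -0.3]
 [-0.5 -0.2]]
blade top [ 0.51298698 -0.3293702   1.80307457] [[-0.2  0.1]
 [-0.2  0. ]
 [ 0.2 -0. ]
 [ 0.2 -0.1]]
blade scene [ 0.51482099 -0.32985449  1.80958691] [[ 1.4 -0.2]
 [ 0.4 -0.1]
 [-0.9  0. ]
 [-0.5  0.2]]
crate both [0.5674794  0.0549513  1.62370429] [[ 0.3 -0.1]
 [ 0.1  0.6]
 [-0.   0.2]
 [ 0.5  1.2]
 [ 1.8 10.1]
 [ 1.7 -0.1]
 [-0.  -0.4]
 [-0.8  1.5]]
crate top [0.56867532 0.05558346 1.62074975] [[ 0.1 -0.5]
 [-0.1  0.1]
 [-0.3 -0.2]
 [ 0.3  0.8]]
crate scene [0.56373413 0.05297324 1.64496094] [[ 0.6  9.5]
 [ 1.  -1.3]
 [-0.5 -1.1]
 [-1.3  0.8]]
bar [[0.5674794 0.0549513 0.188    ]]
```

Run:
```python
from fit import *
z=.15
ct=px([(476,105),(320,108),(486,305),(487,350)],(170,140)); Pc=np.array([c(-.042,-.055,z),c(.042,-.055,z),c(-.042,.055,z),c(-.042,.055,0)])
cs=px([(385,235),(250,268),(253,415)],(245,178)); Pd=np.array([c(.042,-.055,z),c(-.042,-.055,z),c(-.042,-.055,0)])
q,r=fit([(pt,ct,Pc),(ps,cs,Pd)],[.55,.05,1.57]); print(q,r.tolist())
def box(p,q,lo,hi,im,o,col):
    P=[c(a,b,d) for a in (lo[0],hi[0]) for b in (lo[1],hi[1]) for d in (lo[2],hi[2])]
    u=(proj(p,fr(q[:2],q[2],P))-o+.5)*5-.5
    for i in range(8):
        for k in (1,2,4):
            if not i&k: cv2.line(im,tuple(np.round(u[i]).astype(int).tolist()),tuple(np.round(u[i|k]).astype(int).tolist()),col,1)
for p,f,o in((pt,'t_crate.png',(170,140)),(ps,'s_crate.png',(245,178))):
    im=cv2.imread('pics/'+f); box(p,q,(-.042,-.055,0),(.042,.055,.15),im,o,(0,0,255)); box(p,q,(-.042,-.007,.181),(.042,.007,.195),im,o,(255,0,0))
    # strip guess
    r0=fr(q[:2],q[2],[.048,0,0])[0]
    box(p,[r0[0],r0[1],q[2]],(0,-.085,0),(.001,.085,.005),im,o,(0,255,0))
    cv2.imwrite('pics/ov_'+f,im)
```

```text
[0.56808678 0.05535879 1.62054243] [[0.2, -0.3], [0.0, 0.3], [-0.2, -0.0], [0.3, 1.0], [1.9, 0.1], [0.1, -0.2], [-0.7, 1.6]]
```

View pics/ov_t_crate.png

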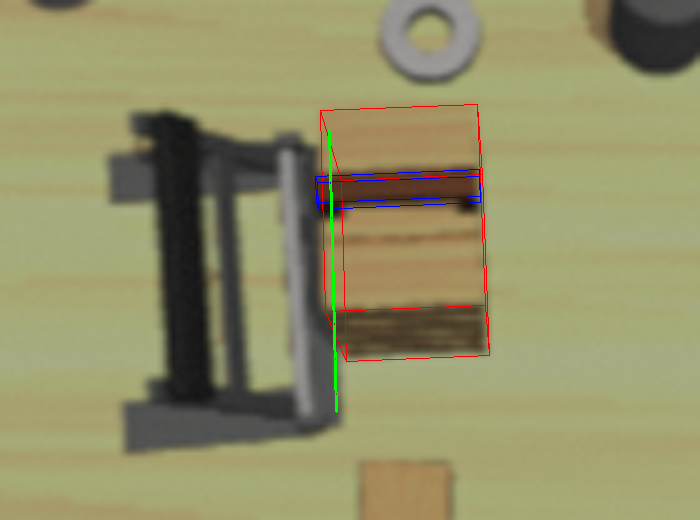

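View pics/ov_s_crate.png

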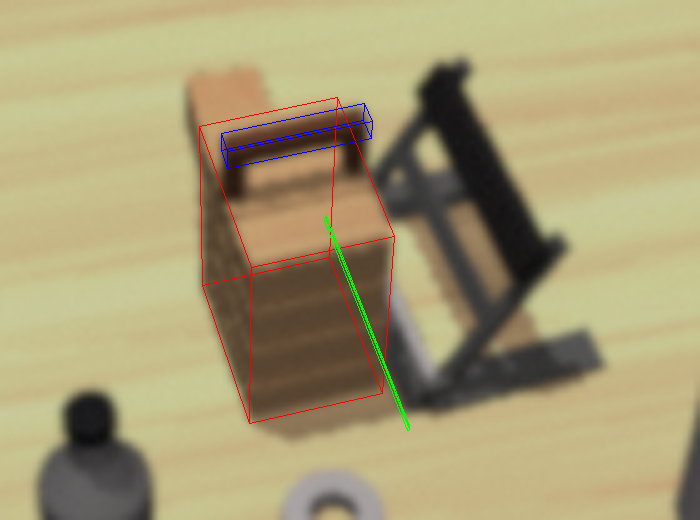

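```bash
cat >> h.py <<'E'
from scipy.spatial.transform import Rotation as Ro
def toolang(s=None):
    s=s or env.get_state(); R=Ro.from_quat(np.roll(s['orientation'],-1)).as_matrix(); return np.arctan2(R[1,1],R[0,1])
def st():
    s=env.get_state(); print('t',round(float(s['clock']),2),'tcp',np.round(s['tcp_pos'],4).tolist(),'ang',round(float(toolang(s)),4),'F',np.round(s['wrist_force'],2).tolist(),'gap',round(float(s['finger_gap']),4),'q',np.round(s['joint_pos'],2).tolist()); return s
def plan(way,ang,g=-1,p0=None,a0=None):
    """way: list of world targets per row; ang: tool-y angle per row"""
    s=env.get_state(); p=np.array(s['tcp_pos'] if p0 is None else p0,float); a=toolang(s) if a0 is None else a0
    rows=[]
    for w,b in zip(way,ang):
        d=np.array(w)-p; ty=np.array([np.cos(a),np.sin(a),0]); tz=np.array([np.sin(a),-np.cos(a),0])
        sh=np.round([-d[2]*100,d@ty*100,d@tz*100],2); t=round(-(b-a),3)
        rows.append(sh.tolist()+[t,g])
        p=p+(sh[0]*np.array([0,0,-1])+sh[1]*ty+sh[2]*tz)/100; a=a-t
    print(rows,'end',p.round(4),round(a,4)); return rows
def lin(tgt,ang,n=10,g=-1):
    s=env.get_state(); p=s['tcp_pos']; a=toolang(s); f=np.arange(1,n+1)/n
    return plan([p+(np.array(tgt)-p)*x for x in f],[a+(ang-a)*x for x in f],g)
E
python3 - <<'E'
from h import *
st()
s=env.get_state();p=s['tcp_pos'];a=toolang(s);T=np.array([.568,.055,.27])
f=np.r_[np.arange(1,21)/20]
plan([p+(T-p)*x for x in f],[a+(.05-a)*min(1,i/15) for i in range(1,21)])
E
```

```text
t 2.0 tcp [0.2417, 0.5218, 0.2313] ang 1.137 F [0.39, -0.08, -0.31] gap 0.0853 q [1.0, 0.31, 0.05, 1.3, -0.0, 1.43]
[[-0.19, -1.43, 2.46, np.float64(0.072), -1], [-0.2, -1.25, 2.56, np.float64(0.073), -1], [-0.19, -1.06, 2.64, np.float64(0.072), -1], [-0.19, -0.87, 2.71, np.float64(0.073), -1], [-0.2, -0.67, 2.77, np.float64(0.072), -1], [-0.19, -0.47, 2.81, np.float64(0.073), -1], [-0.19, -0.26, 2.84, np.float64(0.072), -1], [-0.2, -0.06, 2.84, np.float64(0.073), -1], [-0.19, 0.16, 2.85, np.float64(0.072), -1], [-0.19, 0.35, 2.82, np.float64(0.073), -1], [-0.2, 0.56, 2.79, np.float64(0.072), -1], [-0.19, 0.76, 2.75, np.float64(0.073), -1], [-0.19, 0.96, 2.68, np.float64(0.072), -1], [-0.2, 1.15, 2.61, np.float64(0.073), -1], [-0.19, 1.33, 2.51, np.float64(0.072), -1], [-0.19, 1.51, 2.41, np.float64(-0.0), -1], [-0.2, 1.52, 2.42, np.float64(-0.0), -1], [-0.19, 1.51, 2.41, np.float64(-0.0), -1], [-0.19, 1.51, 2.41, np.float64(-0.0), -1], [-0.2, 1.52, 2.41, np.float64(-0.0), -1]] end [0.568 0.055 0.27 ] 0.05
```

Request:
servo_tool:
  moves:
    - [-0.6,-1.43,2.46,0.072,-1]
    - [-0.6,-1.25,2.56,0.073,-1]
    - [-0.6,-1.06,2.64,0.072,-1]
    - [-0.6,-0.87,2.71,0.073,-1]
    - [-0.6,-0.67,2.77,0.072,-1]
    - [-0.6,-0.47,2.81,0.073,-1]
    - [-0.2,-0.26,2.84,0.072,-1]
    - [0,-0.06,2.84,0.073,-1]
    - [0,0.16,2.85,0.072,-1]
    - [0,0.35,2.82,0.073,-1]
  grip_force: 20

```text
clock: 3.25
tcp_pos: [0.4054, 0.2876, 0.2694]
orientation: [0.591, 0.388, 0.591, -0.388]
wrist_force: [-0.2, -0.1, 0.6]
finger_gap: 0.0855
```

Request:
servo_tool:
  moves:
    - [0,0.56,2.79,0.072,-1]
    - [0,0.76,2.75,0.073,-1]
    - [0,0.96,2.68,0.072,-1]
    - [0,1.15,2.61,0.073,-1]
    - [0,1.33,2.51,0.072,-1]
    - [0,1.51,2.41,0,-1]
    - [0,1.52,2.42,0,-1]
    - [0,1.51,2.41,0,-1]
    - [0,1.51,2.41,0,-1]
    - [0,1.52,2.41,0,-1]

```text
clock: 4.5
tcp_pos: [0.5685, 0.0543, 0.2693]
orientation: [0.512, 0.487, 0.512, -0.487]
wrist_force: [-0.2, -0.4, -1.0]
finger_gap: 0.0855
```

Run:
```python
from h import *
st(); ps=shot('scene'); crop(ps,(305,205),'s2.png')
pt=shot('top'); crop(pt,(245,185),'t2.png')
lin([.568,.055,.175],.05)
```

```text
t 4.5 tcp [0.5685, 0.0543, 0.2693] ang 0.05 F [-0.21, -0.39, -0.97] gap 0.0855 q [-0.05, 0.3, 0.12, 1.39, 0.0, 1.48]
[[0.94, -0.01, -0.02, np.float64(-0.0), -1], [0.94, -0.02, -0.02, np.float64(-0.001), -1], [0.93, -0.01, -0.03, np.float64(0.0), -1], [0.94, -0.01, -0.02, np.float64(-0.0), -1], [0.94, -0.02, -0.02, np.float64(-0.0), -1], [0.94, -0.01, -0.02, np.float64(-0.001), -1], [0.94, -0.02, -0.02, np.float64(-0.0), -1], [0.94, -0.01, -0.03, np.float64(-0.0), -1], [0.93, -0.01, -0.02, np.float64(-0.001), -1], [0.94, -0.02, -0.02, np.float64(0.0), -1]] end [0.568 0.055 0.175] 0.0501
```

View pics/s2.png

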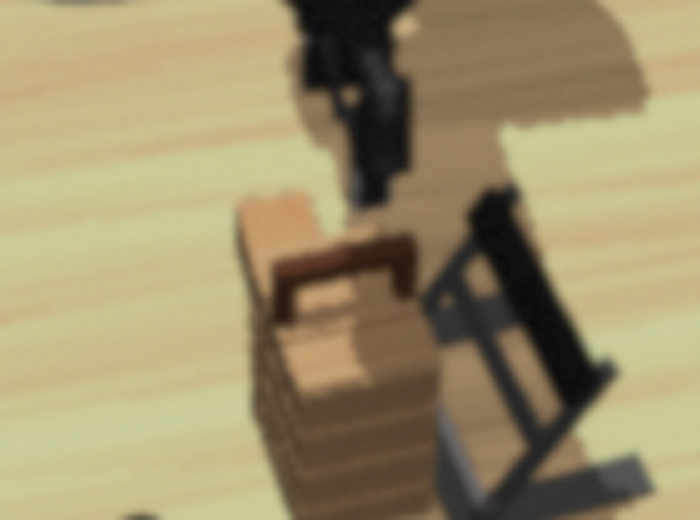

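Request:
servo_tool:
  moves:
    - [1.6,0,0,0,-1]
    - [1.6,0,0,0,-1]
    - [1.6,0,0,0,-1]
    - [1.6,0,0,0,-1]
    - [1.5,0,0,0,-1]
    - [1.2,0,0,0,-1]
    - [1.0,0,0,0,-1]
    - [0,0,0,0,-0.5]
    - [0,0,0,0,0]
    - [0,0,0,0,0.3]

```text
clock: 5.85
tcp_pos: [0.5685, 0.055, 0.1689]
orientation: [0.513, 0.488, 0.512, -0.487]
wrist_force: [-0.3, -0.5, -0.6]
finger_gap: 0.0321
```

Request:
servo_tool:
  moves:
    - [0,0,0,0,0.4]
    - [0,0,0,0,0.5]
    - [0,0,0,0,0.6]
    - [0,0,0,0,0.7]
    - [0,0,0,0,0.8]
    - [0,0,0,0,0.9]
    - [0,0,0,0,1]
    - [0,0,0,0,1]
    - [0,0,0,0,1]
    - [0,0,0,0,1]

```text
clock: 7.1
tcp_pos: [0.568, 0.0551, 0.1684]
orientation: [0.512, 0.487, 0.512, -0.487]
wrist_force: [-3.3, -0.1, 3.0]
finger_gap: 0.0141
```

Run:
```python
from h import *
st(); ps=shot('scene'); crop(ps,(305,225),'s3.png')
```

```text
t 7.1 tcp [0.568, 0.0551, 0.1684] ang 0.05 F [-3.26, -0.1, 2.99] gap 0.0141 q [-0.04, 0.33, -0.09, 1.15, 0.0, 1.48]
```

View pics/s3.png

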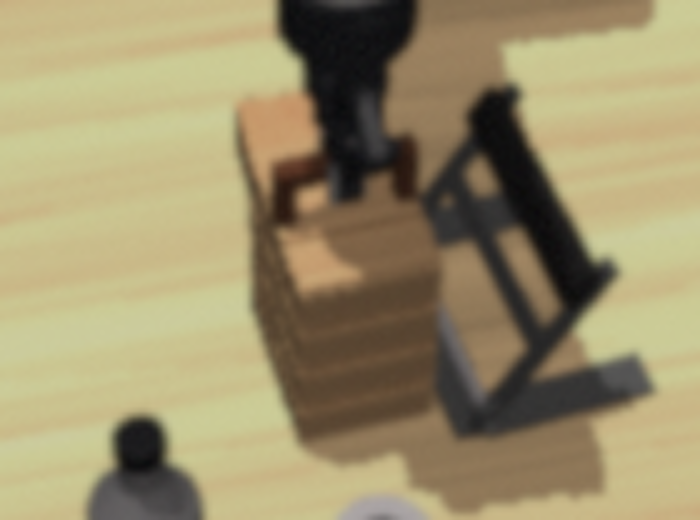

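```bash
cat > arc.py <<'E'
import numpy as np
def pos(t,a=42,b=188): return np.array([-a*np.cos(t)+b*np.sin(t), b*np.cos(t)+a*np.sin(t)])/10
def rows(ts,g=1,**k):
    P=[pos(t,**k) for t in ts]; return [[round(-(q[1]-p[1]),2),0,round(-(q[0]-p[0]),2),0,g] for p,q in zip(P,P[1:])]
E
python3 - <<'E'
from arc import *
print(rows(np.linspace(0,.25,11))); print(rows(np.linspace(.25,.5,11))); print(rows(np.linspace(.5,.6,11)));print(rows(np.linspace(.6,.7,11)))
E
```

```text
[[np.float64(-0.1), 0, np.float64(-0.47), 0, 1], [np.float64(-0.09), 0, np.float64(-0.47), 0, 1], [np.float64(-0.08), 0, np.float64(-0.48), 0, 1], [np.float64(-0.06), 0, np.float64(-0.48), 0, 1], [np.float64(-0.05), 0, np.float64(-0.48), 0, 1], [np.float64(-0.04), 0, np.float64(-0.48), 0, 1], [np.float64(-0.03), 0, np.float64(-0.48), 0, 1], [np.float64(-0.02), 0, np.float64(-0.48), 0, 1], [np.float64(-0.0), 0, np.float64(-0.48), 0, 1], [np.float64(0.01), 0, np.float64(-0.48), 0, 1]]
[[np.float64(0.02), 0, np.float64(-0.48), 0, 1], [np.float64(0.03), 0, np.float64(-0.48), 0, 1], [np.float64(0.04), 0, np.float64(-0.48), 0, 1], [np.float64(0.06), 0, np.float64(-0.48), 0, 1], [np.float64(0.07), 0, np.float64(-0.48), 0, 1], [np.float64(0.08), 0, np.float64(-0.47), 0, 1], [np.float64(0.09), 0, np.float64(-0.47), 0, 1], [np.float64(0.1), 0, np.float64(-0.47), 0, 1], [np.float64(0.12), 0, np.float64(-0.47), 0, 1], [np.float64(0.13), 0, np.float64(-0.46), 0, 1]]
[[np.float64(0.05), 0, np.float64(-0.18), 0, 1], [np.float64(0.06), 0, np.float64(-0.18), 0, 1], [np.float64(0.06), 0, np.float64(-0.18), 0, 1], [np.float64(0.06), 0, np.float64(-0.18), 0, 1], [np.float64(0.06), 0, np.float64(-0.18), 0, 1], [np.float64(0.06), 0, np.float64(-0.18), 0, 1], [np.float64(0.07), 0, np.float64(-0.18), 0, 1], [np.float64(0.07), 0, np.float64(-0.18), 0, 1], [np.float64(0.07), 0, np.float64(-0.18), 0, 1], [np.float64(0.07), 0, np.float64(-0.18), 0, 1]]
[[np.float64(0.07), 0, np.float64(-0.18), 0, 1], [np.float64(0.07), 0, np.float64(-0.18), 0, 1], [np.float64(0.08), 0, np.float64(-0.18), 0, 1], [np.float64(0.08), 0, np.float64(-0.18), 0, 1], [np.float64(0.08), 0, np.float64(-0.18), 0, 1], [np.float64(0.08), 0, np.float64(-0.17), 0, 1], [np.float64(0.08), 0, np.float64(-0.17), 0, 1], [np.float64(0.08), 0, np.float64(-0.17), 0, 1], [np.float64(0.09), 0, np.float64(-0.17), 0, 1], [np.float64(0.09), 0, np.float64(-0.17), 0, 1]]
```

Request:
servo_tool:
  moves:
    - [-0.1,0,-0.47,0,1]
    - [-0.09,0,-0.47,0,1]
    - [-0.08,0,-0.48,0,1]
    - [-0.06,0,-0.48,0,1]
    - [-0.05,0,-0.48,0,1]
    - [-0.04,0,-0.48,0,1]
    - [-0.03,0,-0.48,0,1]
    - [-0.02,0,-0.48,0,1]
    - [0,0,-0.48,0,1]
    - [0.01,0,-0.48,0,1]

```text
clock: 8.4
tcp_pos: [0.5656, 0.1032, 0.1729]
orientation: [0.512, 0.487, 0.512, -0.487]
wrist_force: [-1.4, -2.4, 0.2]
finger_gap: 0.0137
```

Run:
```python
from h import *
st(); ps=shot('scene'); crop(ps,(305,225),'s4.png');
```

```text
t 8.4 tcp [0.5656, 0.1032, 0.1729] ang 0.05 F [-1.43, -2.38, 0.16] gap 0.0137 q [0.04, 0.34, -0.07, 1.17, 0.0, 1.56]
```

View pics/s4.png

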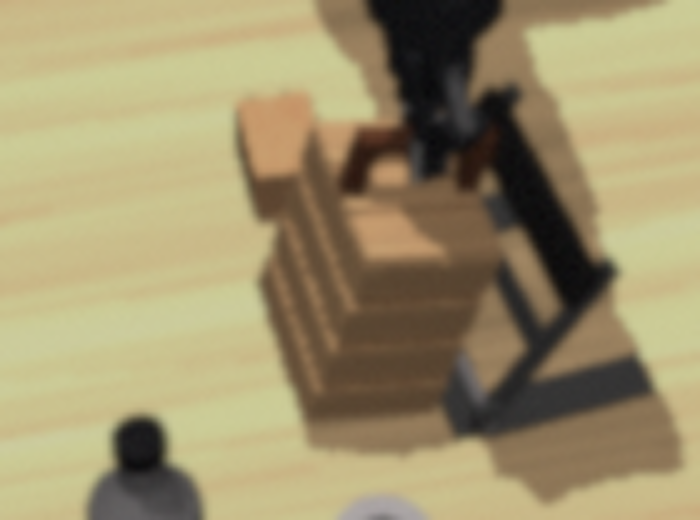

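Request:
servo_tool:
  moves:
    - [0.02,0,-0.48,0,1]
    - [0.03,0,-0.48,0,1]
    - [0.04,0,-0.48,0,1]
    - [0.06,0,-0.48,0,1]
    - [0.07,0,-0.48,0,1]
    - [0.08,0,-0.47,0,1]
    - [0.09,0,-0.47,0,1]
    - [0.1,0,-0.47,0,1]
    - [0.12,0,-0.47,0,1]
    - [0.13,0,-0.46,0,1]

```text
clock: 9.7
tcp_pos: [0.5634, 0.1506, 0.1656]
orientation: [0.512, 0.488, 0.512, -0.487]
wrist_force: [-0.9, -1.3, 2.9]
finger_gap: 0.0135
```

Run:
```python
from h import *
st(); ps=shot('scene'); crop(ps,(315,225),'s5.png');
```

```text
t 9.7 tcp [0.5634, 0.1506, 0.1656] ang 0.0501 F [-0.9, -1.26, 2.89] gap 0.0135 q [0.12, 0.35, -0.06, 1.16, 0.0, 1.64]
```

View pics/s5.png

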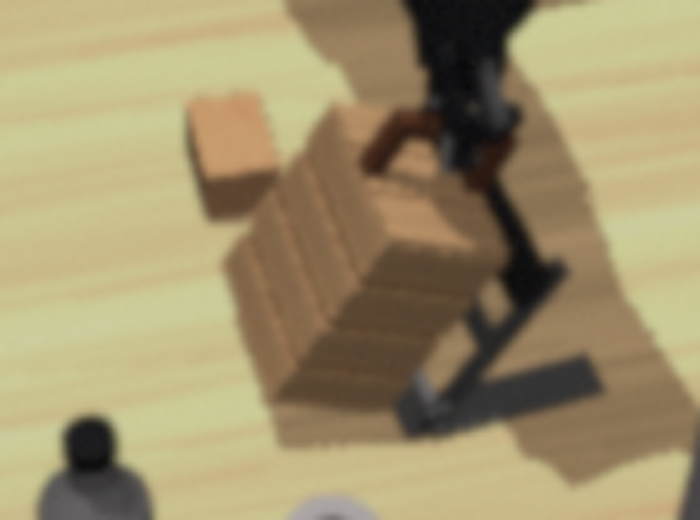

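Request:
servo_tool:
  moves:
    - [0.05,0,-0.18,0,1]
    - [0.06,0,-0.18,0,1]
    - [0.06,0,-0.18,0,1]
    - [0.06,0,-0.18,0,1]
    - [0.06,0,-0.18,0,1]
    - [0.06,0,-0.18,0,1]
    - [0,0,0,0,1]
    - [0,0,0,0,1]
    - [0,0,0,0,1]
    - [0,0,0,0,1]

```text
clock: 11.0
tcp_pos: [0.5628, 0.1611, 0.1622]
orientation: [0.512, 0.488, 0.512, -0.487]
wrist_force: [-1.7, 0.6, 5.0]
finger_gap: 0.0137
```

Request:
servo_tool:
  moves:
    - [0.07,0,-0.18,0,1]
    - [0.07,0,-0.18,0,1]
    - [0.07,0,-0.18,0,1]
    - [0.07,0,-0.18,0,1]
    - [0,0,0,0,1]
    - [0,0,0,0,1]
    - [0,0,0,0,1]
    - [0,0,0,0,1]
    - [0,0,0,0,1]
    - [0,0,0,0,1]

```text
clock: 12.25
tcp_pos: [0.5634, 0.1662, 0.1604]
orientation: [0.514, 0.487, 0.511, -0.488]
wrist_force: [-1.6, -6.9, 10.5]
finger_gap: 0.0136
```

Request:
servo_tool:
  moves:
    - [-0.1,0,0,0,1]
    - [-0.1,0,0,0,1]
    - [0,0,0,0,0.6]
    - [0,0,0,0,0.4]
    - [0,0,0,0,0.2]
    - [0,0,0,0,0]
    - [0,0,0,0,0]
    - [0,0,0,0,0]
    - [0,0,0,0,0]
    - [0,0,0,0,0]

```text
clock: 13.5
tcp_pos: [0.5624, 0.1681, 0.1612]
orientation: [0.512, 0.487, 0.512, -0.487]
wrist_force: [0.1, -0.0, -0.2]
finger_gap: 0.0427
```

Run:
```python
from h import *
st(); ps=shot('scene'); crop(ps,(315,225),'s6.png');
```

```text
t 13.5 tcp [0.5624, 0.1681, 0.1612] ang 0.05 F [0.1, -0.02, -0.22] gap 0.0427 q [0.15, 0.36, -0.05, 1.15, 0.0, 1.67]
```

View pics/s6.png

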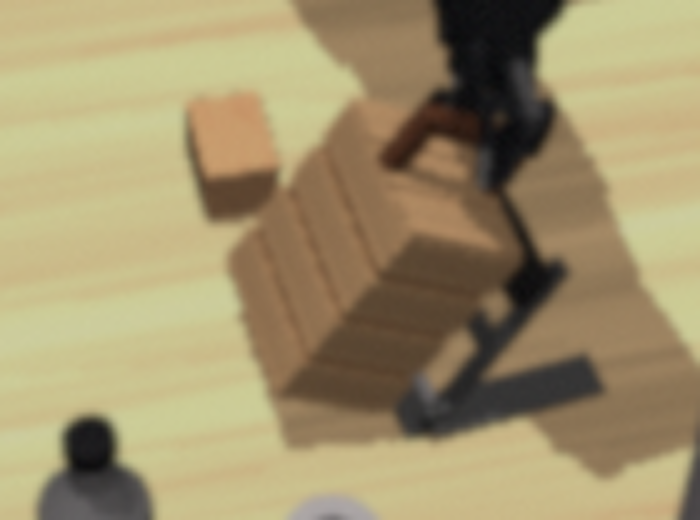

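Run:
```python
from h import *
s=env.get_state();p=s['tcp_pos'];a=toolang(s);T=np.array([.513,-.33,.16]); U=p+[0,0,.12]
plan([p+[0,0,.03*i] for i in range(1,5)]+[U+(T-U)*i/16 for i in range(1,17)],[a]*4+[a+(.232-a)*i/16 for i in range(1,17)])
```

```text
[[-3.0, 0.0, 0.0, np.float64(-0.0), -1], [-3.0, 0.0, 0.0, np.float64(-0.0), -1], [-3.0, 0.0, 0.0, np.float64(-0.0), -1], [-3.0, 0.0, 0.0, np.float64(-0.0), -1], [0.76, -0.46, 3.09, np.float64(-0.011), -1], [0.76, -0.5, 3.09, np.float64(-0.012), -1], [0.75, -0.54, 3.08, np.float64(-0.011), -1], [0.76, -0.57, 3.08, np.float64(-0.011), -1], [0.76, -0.6, 3.07, np.float64(-0.012), -1], [0.76, -0.64, 3.06, np.float64(-0.011), -1], [0.75, -0.67, 3.06, np.float64(-0.012), -1], [0.76, -0.71, 3.05, np.float64(-0.011), -1], [0.76, -0.74, 3.04, np.float64(-0.011), -1], [0.76, -0.78, 3.03, np.float64(-0.012), -1], [0.75, -0.81, 3.02, np.float64(-0.011), -1], [0.76, -0.85, 3.01, np.float64(-0.011), -1], [0.76, -0.88, 3.0, np.float64(-0.012), -1], [0.76, -0.91, 2.99, np.float64(-0.011), -1], [0.75, -0.95, 2.98, np.float64(-0.012), -1], [0.76, -0.99, 2.97, np.float64(-0.011), -1]] end [ 0.5129 -0.33    0.16  ] 0.232
```

Request:
servo_tool:
  moves:
    - [-1.5,0,0,0,0]
    - [-3,0,0,0,0]
    - [-3.5,0,0,0,-0.5]
    - [-4,0,0,0,-1]
    - [0,-0.46,3.09,-0.011,-1]
    - [0,-0.5,3.09,-0.012,-1]
    - [0,-0.54,3.08,-0.011,-1]
    - [0.76,-0.57,3.08,-0.011,-1]
    - [0.76,-0.6,3.07,-0.012,-1]
    - [0.76,-0.64,3.06,-0.011,-1]

```text
clock: 14.8
tcp_pos: [0.5439, -0.0197, 0.2595]
orientation: [0.529, 0.47, 0.528, -0.469]
wrist_force: [0.2, 0.4, 0.6]
finger_gap: 0.0853
```

Request:
servo_tool:
  moves:
    - [1,-0.67,3.06,-0.012,-1]
    - [1,-0.71,3.05,-0.011,-1]
    - [1,-0.74,3.04,-0.011,-1]
    - [1,-0.78,3.03,-0.012,-1]
    - [1,-0.81,3.02,-0.011,-1]
    - [1,-0.85,3.01,-0.011,-1]
    - [1,-0.88,3.0,-0.012,-1]
    - [1,-0.91,2.99,-0.011,-1]
    - [1,-0.95,2.98,-0.012,-1]
    - [1,-0.99,2.97,-0.011,-1]

```text
clock: 16.05
tcp_pos: [0.5131, -0.3313, 0.1593]
orientation: [0.555, 0.439, 0.554, -0.439]
wrist_force: [0.9, 0.9, 0.6]
finger_gap: 0.0855
```

Run:
```python
from h import *
st(); ps=shot('scene'); pt=shot('top'); pickle.dump((ps,pt),open('p2.pkl','wb'))
crop(ps,(315,225),'s7.png'); crop(pt,(240,192),'t7.png');crop(pt,(375,215),'t7b.png')
for n in ['crate_rear','crate_bar','blade_tip']:
  for p in (ps,pt): print(n,[(np.round(d['location'],1).tolist(),round(d['conf'],2)) for d in models.pinpoint(n,p)])
lin([.5135,-.3295,.012],.233)
```

```text
t 16.05 tcp [0.5131, -0.3313, 0.1593] ang 0.2323 F [0.86, 0.87, 0.6] gap 0.0855 q [-0.7, 0.41, 0.01, 1.17, 0.0, 0.63]
crate_rear [([305.1, 241.1], 0.34)]
crate_rear []
crate_bar [([341.8, 196.8], 0.81), ([428.6, 230.0], 0.38)]
crate_bar [([206.8, 175.2], 0.86)]
blade_tip [([216.6, 238.4], 0.8), ([218.4, 206.1], 0.78)]
blade_tip [([339.7, 220.8], 0.9)]
[[1.47, 0.0, 0.0, np.float64(0.0), -1], [1.47, 0.0, 0.01, np.float64(0.0), -1], [1.48, 0.0, -0.0, np.float64(0.0), -1], [1.47, 0.0, 0.0, np.float64(0.0), -1], [1.47, 0.0, 0.0, np.float64(0.0), -1], [1.47, 0.0, 0.01, np.float64(0.0), -1], [1.47, 0.01, 0.0, np.float64(0.0), -1], [1.48, -0.0, 0.0, np.float64(0.0), -1], [1.47, -0.0, 0.01, np.float64(0.0), -1], [1.47, -0.0, -0.0, np.float64(0.0), -1]] end [ 0.5135 -0.3295  0.012 ] 0.2331
```

View pics/s7.png

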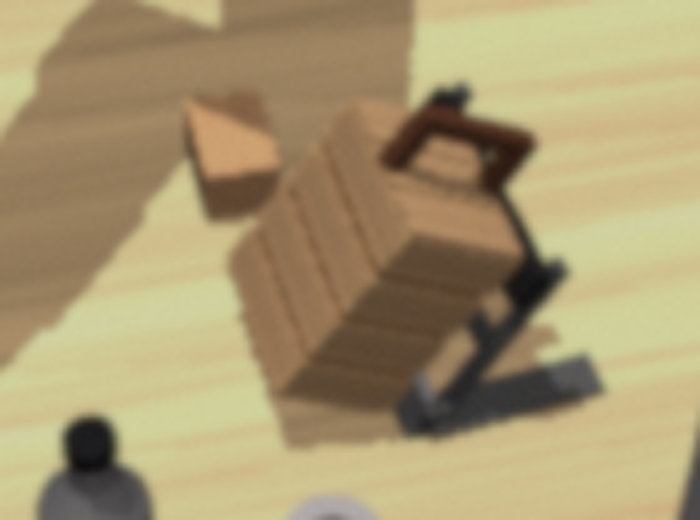

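View pics/t7.png

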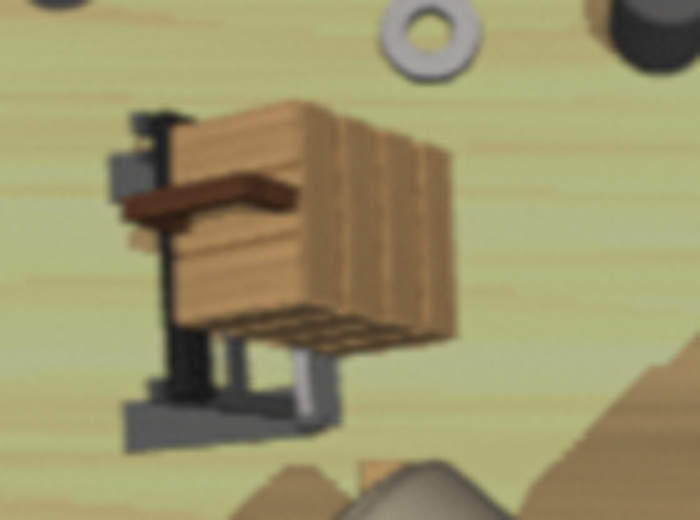

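View pics/t7b.png

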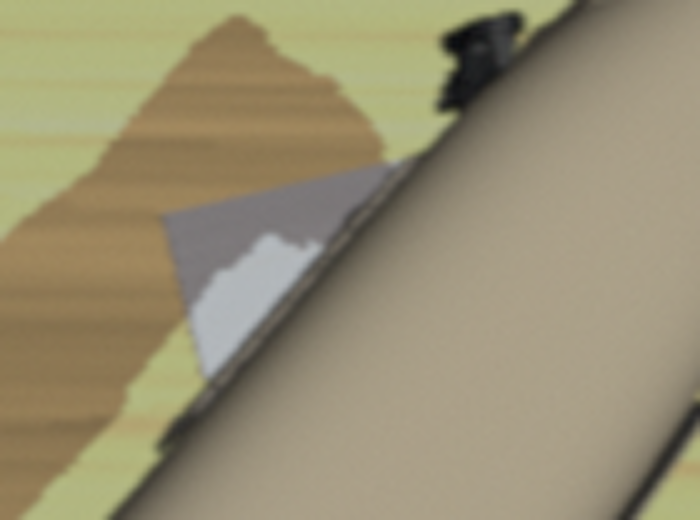

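```bash
cat > fit2.py <<'E'
from h import *
from scipy.optimize import least_squares
def px(l,o): return (np.array(l,float)+.5)/5-.5+np.array(o)
def crp(q,P,z0=0):  # q: rear x,y,yaw,tilt ; P crate coords
    P=np.array(P,float)-[.042,0,0]; c,s=np.cos(q[3]),np.sin(q[3])
    x=P[:,0]*c+P[:,2]*s; z=-P[:,0]*s+P[:,2]*c
    return fr(q[:2],q[2],np.c_[x,P[:,1],z+z0])
def fitc(obs,x0,z0=0):
    def r(q): return np.concatenate([(proj(p,crp(q,P,z0))-u).ravel() for p,u,P in obs])
    s=least_squares(r,x0,loss='soft_l1'); return s.x,r(s.x).reshape(-1,2).round(1)
def ov(p,q,f,o,out,z0=0):
    im=cv2.imread('pics/'+f)
    for lo,hi,col in (((-.042,-.055,0),(.042,.055,.15),(0,0,255)),((-.042,-.007,.181),(.042,.007,.195),(255,0,0))):
        P=[[a,b,d] for a in (lo[0],hi[0]) for b in (lo[1],hi[1]) for d in (lo[2],hi[2])]
        u=(proj(p,crp(q,P,z0))-o+.5)*5-.5
        for i in range(8):
            for k in (1,2,4):
                if not i&k: cv2.line(im,tuple(np.round(u[i]).astype(int).tolist()),tuple(np.round(u[i|k]).astype(int).tolist()),col,1)
    cv2.imwrite('pics/'+out,im)
E
python3 - <<'E'
from fit2 import *
ps,pt=pickle.load(open('p2.pkl','rb'))
f,r,w,h,z=-.042,.042,-.055,.055,.15  # w=-y side => +x world
t=px([(298,102),(303,308),(450,152),(455,337),(170,125),(178,328)],(170,140)); Pt=[[f,w,z],[f,h,z],[f,w,0],[f,h,0],[r,w,z],[r,h,z]]
s=px([(363,100),(410,235),(232,260),(285,395),(522,255)],(245,173)); Ps=[[f,h,z],[f,w,z],[f,h,0],[f,w,0],[r,w,z]]
for o in ([(pt,t,Pt),(ps,s,Ps)],[(pt,t,Pt)],[(ps,s,Ps)]):
    q,e=fitc(o,[.567,.097,1.62,.6]); print(q.round(4),e.tolist())
q,e=fitc([(pt,t,Pt),(ps,s,Ps)],[.567,.097,1.62,.6])
ov(pt,q,'t7.png',(170,140),'ov_t7.png'); ov(ps,q,'s7.png',(245,173),'ov_s7.png')
E
```

```text
[0.5659 0.1042 1.6242 0.5276] [[-0.1, -0.7], [0.1, -0.9], [-0.3, 0.8], [0.2, 1.1], [0.2, 0.2], [-0.7, -0.6], [-1.9, -1.2], [0.7, -0.6], [-0.5, 0.4], [-1.0, 1.1], [1.6, -0.3]]
[0.5659 0.1034 1.6363 0.5322] [[-0.3, -0.7], [0.3, -0.9], [-0.3, 0.5], [0.6, 0.8], [0.1, 0.6], [-0.3, -0.3]]
[0.5665 0.1069 1.5884 0.5119] [[-1.2, -1.2], [0.1, -0.3], [0.6, -0.1], [-1.1, 0.8], [1.6, 0.4]]
```

View pics/ov_s7.png

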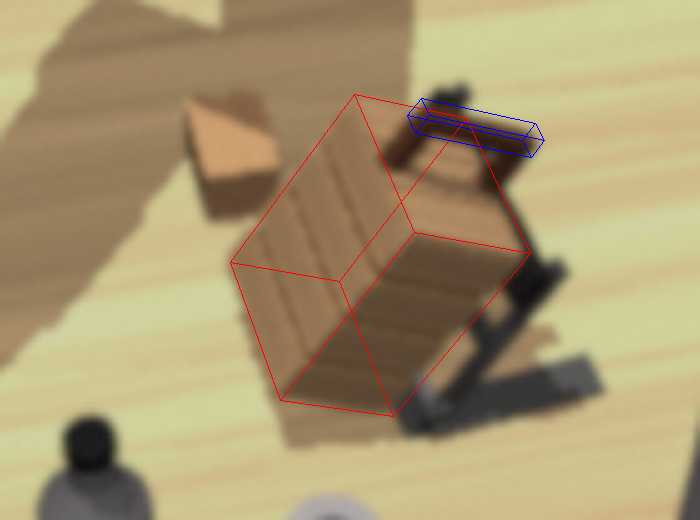

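Request:
servo_tool:
  moves:
    - [1.8,0,0,0,-1]
    - [1.8,0,0,0,-1]
    - [1.8,0,0,0,-1]
    - [1.8,0,0,0,-1]
    - [1.8,0,0,0,-1]
    - [1.6,0,0,0,-1]
    - [1.4,0,0,0,-1]
    - [1.2,0,0,0,-1]
    - [1.0,0,0,0,-1]
    - [0.4,0,0,0,-1]

```text
clock: 17.7
tcp_pos: [0.5127, -0.3298, 0.0117]
orientation: [0.554, 0.439, 0.555, -0.439]
wrist_force: [-1.3, 0.8, 0.0]
finger_gap: 0.0856
```

Request:
servo_tool:
  moves:
    - [0,0,0,0,-0.5]
    - [0,0,0,0,-0.2]
    - [0,0,0,0,0]
    - [0,0,0,0,0.2]
    - [0,0,0,0,0.4]
    - [0,0,0,0,0.6]
    - [0,0,0,0,0.8]
    - [0,0,0,0,1]
    - [0,0,0,0,1]
    - [0,0,0,0,1]
  grip_force: 50

```text
clock: 18.95
tcp_pos: [0.5129, -0.3302, 0.0126]
orientation: [0.555, 0.439, 0.554, -0.439]
wrist_force: [-2.5, -0.4, 4.8]
finger_gap: 0.0211
```

Run:
```python
from h import *
st(); ps=shot('scene'); crop(ps,(200,235),'s8.png')
```

```text
t 18.95 tcp [0.5129, -0.3302, 0.0126] ang 0.2319 F [-2.46, -0.37, 4.8] gap 0.0211 q [-0.7, 0.53, -0.19, 0.85, -0.0, 0.64]
```

View pics/s8.png

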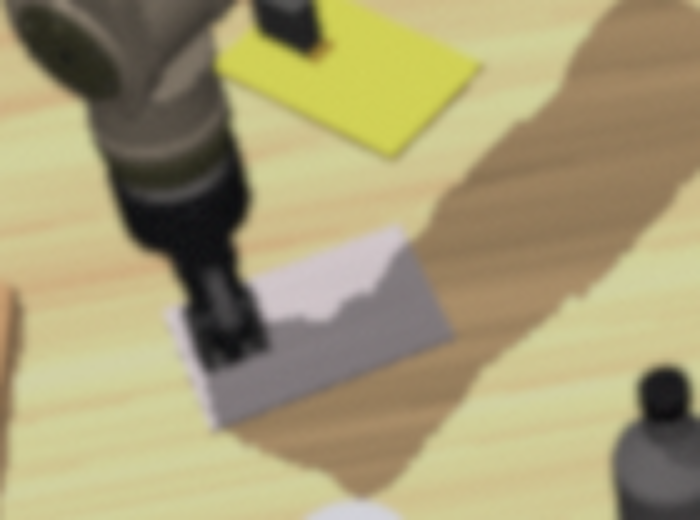

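Run:
```python
from h import *
s=env.get_state();p=s['tcp_pos'];a=toolang(s);T=np.array([.5813,-.185,.0226]); U=p+[0,0,.01]
plan([U]+[U+(T-U)*i/7 for i in range(1,8)],[a]+[a+(.054-a)*i/7 for i in range(1,8)],1)
```

```text
[[-1.0, 0.0, 0.0, np.float64(-0.0), 1], [0.0, 1.43, -1.79, np.float64(0.025), 1], [0.0, 1.38, -1.83, np.float64(0.026), 1], [0.0, 1.33, -1.87, np.float64(0.025), 1], [0.0, 1.29, -1.89, np.float64(0.026), 1], [0.0, 1.24, -1.93, np.float64(0.025), 1], [0.0, 1.18, -1.97, np.float64(0.025), 1], [0.0, 1.14, -1.98, np.float64(0.026), 1]] end [ 0.5813 -0.185   0.0226] 0.0539
```

Request:
servo_tool:
  moves:
    - [-1.0,0,0,0,1]
    - [0,1.43,-1.79,0.025,1]
    - [0,1.38,-1.83,0.026,1]
    - [0,1.33,-1.87,0.025,1]
    - [0,1.29,-1.89,0.026,1]
    - [0,1.24,-1.93,0.025,1]
    - [0,1.18,-1.97,0.025,1]
    - [0,1.14,-1.98,0.026,1]
    - [0,0,0,0,1]
    - [0.4,0,0,0,1]

```text
clock: 20.25
tcp_pos: [0.5812, -0.1849, 0.0182]
orientation: [0.513, 0.486, 0.513, -0.486]
wrist_force: [0.6, -0.8, -4.7]
finger_gap: 0.0211
```

Run:
```python
from h import *
st(); ps=shot('scene'); pt=shot('top'); crop(ps,(280,235),'s9.png'); crop(pt,(290,200),'t9.png')
pickle.dump((ps,pt),open('p3.pkl','wb'))
```

```text
t 20.25 tcp [0.5812, -0.1849, 0.0182] ang 0.0545 F [0.56, -0.76, -4.72] gap 0.0211 q [-0.44, 0.52, -0.19, 0.86, -0.0, 1.08]
```

View pics/s9.png

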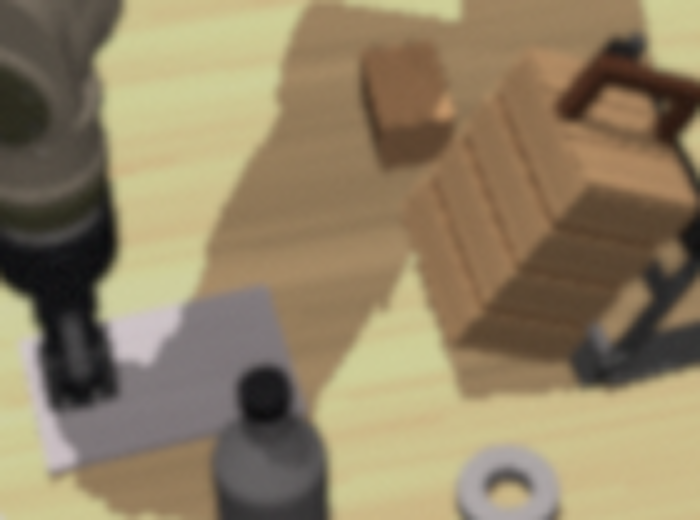

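View pics/t9.png

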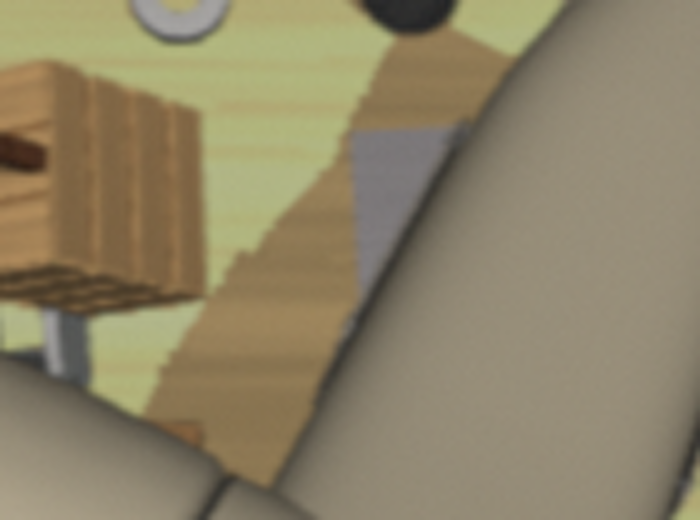

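Run:
```python
from fit2 import *
ps,pt=pickle.load(open('p3.pkl','rb'))
f,r,w,h,z=-.042,.042,-.055,.055,.15
o=np.array((290-70,200-52))
u=lambda P,p,o:((proj(p,P)-o+.5)*5-.5).round(0).tolist()
for yaw in (1.605,1.625,1.645,1.665):
    print(yaw,u(fr([.5812,-.1849],yaw,[[.127,-.05,.0095],[.127,.05,.0095],[-.03,-.05,.0095]]),pt,o))
for yaw in (1.595,1.625,1.655):
    print(yaw,u(crp([.566,.102,yaw,.55],[[f,w,0],[f,h,0],[f,w,z],[f,h,z]]),pt,o))
```

```text
1.605 [[353.0, 128.0], [359.0, 294.0], [617.0, 122.0]]
1.625 [[352.0, 133.0], [361.0, 298.0], [616.0, 121.0]]
1.645 [[350.0, 137.0], [363.0, 302.0], [614.0, 120.0]]
1.665 [[349.0, 141.0], [365.0, 306.0], [612.0, 119.0]]
1.595 [[203.0, 119.0], [205.0, 306.0], [47.0, 58.0], [47.0, 263.0]]
1.625 [[201.0, 115.0], [208.0, 302.0], [44.0, 59.0], [50.0, 263.0]]
1.655 [[198.0, 112.0], [211.0, 298.0], [41.0, 59.0], [53.0, 264.0]]
```

Request:
servo_tool:
  moves:
    - [0.2,-0.1,0,0.008,1]
    - [0.2,-0.1,0,0.007,1]
    - [0.1,0,0,0,1]
    - [0,0,-1,0,1]
    - [0,0,-1.5,0,1]
    - [0,0,-1.5,0,1]
    - [0,0,-1.5,0,1]
    - [0,0,-1.5,0,1]
    - [0,0,-1.5,0,1]
    - [0,0,-1,0,1]

```text
clock: 21.6
tcp_pos: [0.5754, -0.0888, 0.0134]
orientation: [0.51, 0.49, 0.51, -0.49]
wrist_force: [0.3, -0.7, -3.9]
finger_gap: 0.0213
```

Run:
```python
from h import *
st(); ps=shot('scene'); pt=shot('top'); crop(ps,(290,235),'s10.png'); crop(pt,(270,200),'t10.png')
```

```text
t 21.6 tcp [0.5754, -0.0888, 0.0134] ang 0.0397 F [0.26, -0.73, -3.86] gap 0.0213 q [-0.29, 0.48, -0.27, 0.82, 0.0, 1.24]
```

View pics/s10.png

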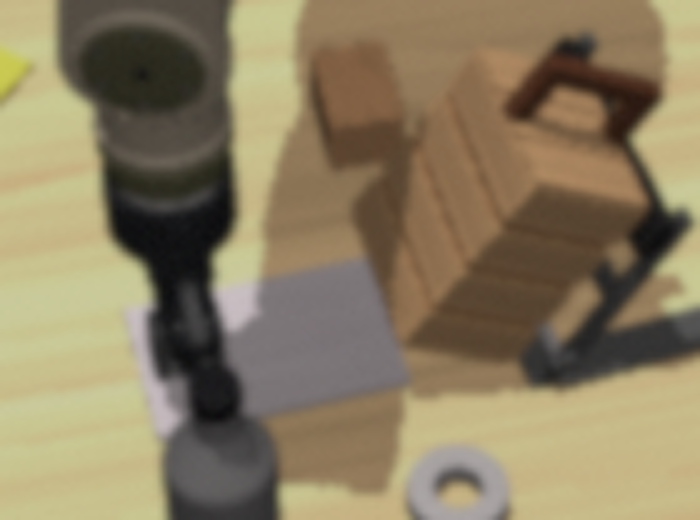

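View pics/t10.png

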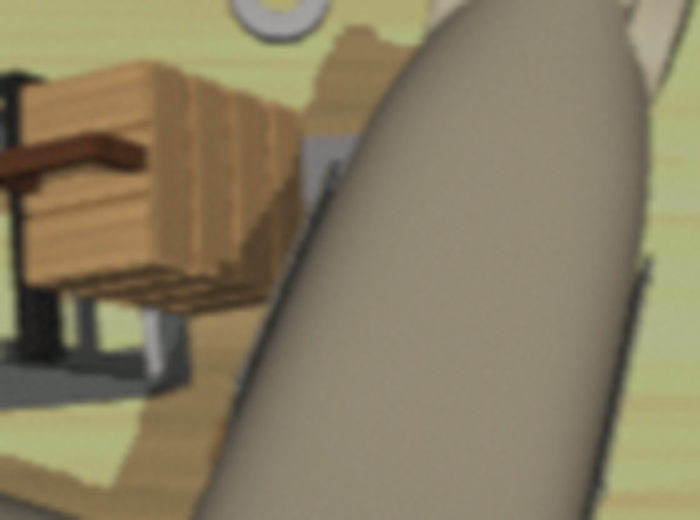

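Request:
servo_tool:
  moves:
    - [0,0,-1,0,1]
    - [0,0,-1,0,1]
    - [0,0,-1,0,1]
    - [0,0,-0.6,0,1]
    - [0,0,-0.4,0,1]
    - [0.05,0,-0.3,0,1]
    - [0.03,0,-0.3,0,1]
    - [0,0,-0.2,0,1]
    - [0,0,-0.2,0,1]
    - [0,0,0,0,1]

```text
clock: 22.95
tcp_pos: [0.5737, -0.0398, 0.0127]
orientation: [0.51, 0.49, 0.51, -0.49]
wrist_force: [0.8, 0.7, -2.1]
finger_gap: 0.0217
```

Run:
```python
from h import *
st(); ps=shot('scene'); pt=shot('top'); crop(ps,(290,235),'s11.png'); crop(pt,(260,200),'t11.png')
```

```text
t 22.95 tcp [0.5737, -0.0398, 0.0127] ang 0.0391 F [0.81, 0.75, -2.12] gap 0.0217 q [-0.21, 0.47, -0.29, 0.81, 0.0, 1.32]
```

View pics/s11.png

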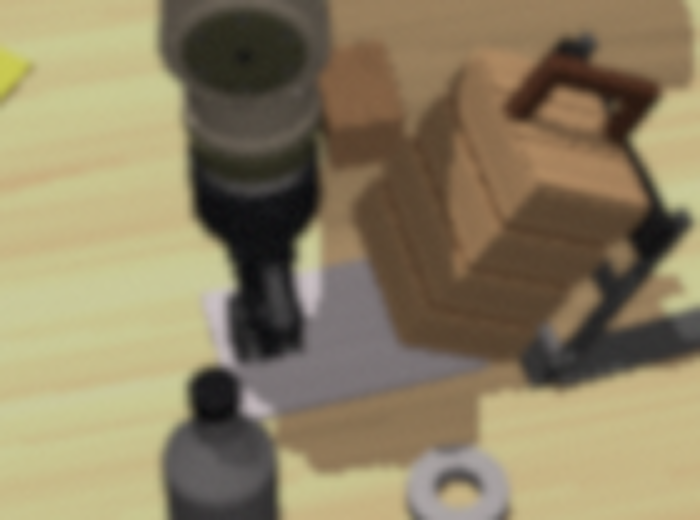

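View pics/t11.png

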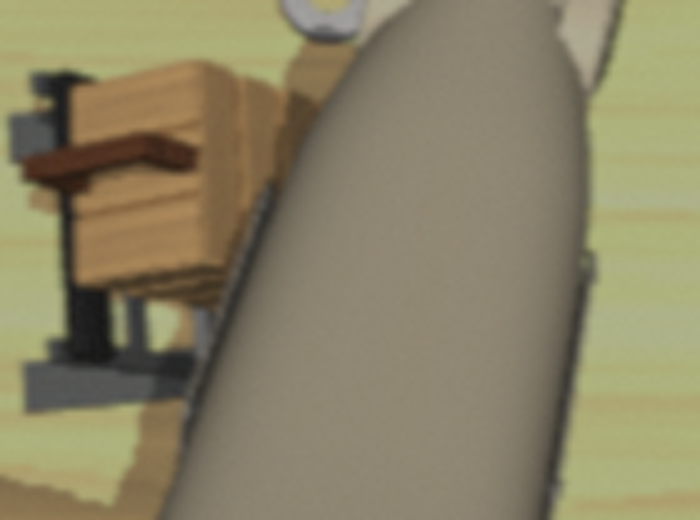

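Request:
servo_tool:
  moves:
    - [0.03,0,-0.15,0,1]
    - [0,0,-0.15,0,1]
    - [0,0,-0.15,0,1]
    - [0,0,-0.15,0,1]
    - [0,0,0,0,1]
    - [0,0,0,0,1]
    - [0,0,0,0,1]
    - [0,0,0,0,1]
    - [0,0,0,0,1]
    - [0,0,0,0,1]

```text
clock: 24.3
tcp_pos: [0.574, -0.0354, 0.0127]
orientation: [0.51, 0.49, 0.509, -0.491]
wrist_force: [-0.3, -6.6, 1.1]
finger_gap: 0.0217
```

Request:
servo_tool:
  moves:
    - [0,0,0.1,0,1]
    - [0,0,0.05,0,1]
    - [0,0,0,0,0.5]
    - [0,0,0,0,0]
    - [0,0,0,0,-0.5]
    - [0,0,0,0,-1]
    - [0,0,0,0,-1]
    - [-1,0,0,0,-1]
    - [-3,0,0,0,-1]
    - [-4,0,0,0,-1]

```text
clock: 25.55
tcp_pos: [0.5726, -0.0354, 0.0929]
orientation: [0.509, 0.49, 0.51, -0.491]
wrist_force: [0.9, -0.4, -0.1]
finger_gap: 0.0849
```

Request:
servo_tool:
  moves:
    - [-3.5,0,0.5,0,-1]
    - [-3.5,0,0.5,0,-1]
    - [-3.5,0,0.5,0,-1]
    - [-3.5,0,0.5,0,-1]
    - [-3.5,0,0.5,0,-1]
    - [-1,0,0.5,0,-1]
    - [0,0,0,0,-1]
    - [0,0,0,0,-1]
    - [0,0,0,0,-1]
    - [0,0,0,0,-1]

```text
clock: 26.8
tcp_pos: [0.5742, -0.0653, 0.2764]
orientation: [0.509, 0.49, 0.51, -0.49]
wrist_force: [-0.3, 0.7, 0.5]
finger_gap: 0.0853
```

Run:
```python
from h import *
st(); ps=shot('scene'); pt=shot('top'); crop(ps,(290,235),'s12.png'); crop(pt,(260,200),'t12.png'); pickle.dump((ps,pt),open('p4.pkl','wb'))
```

```text
t 26.8 tcp [0.5742, -0.0653, 0.2764] ang 0.0392 F [-0.25, 0.67, 0.51] gap 0.0853 q [-0.25, 0.31, 0.16, 1.41, 0.0, 1.28]
```

View pics/s12.png

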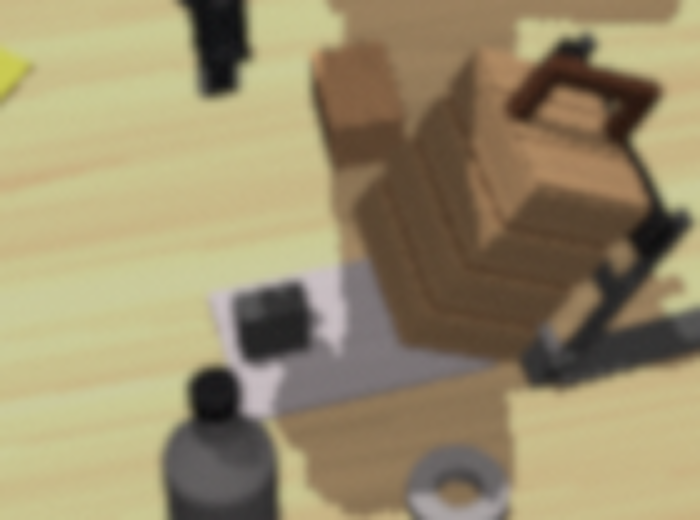

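View pics/t12.png

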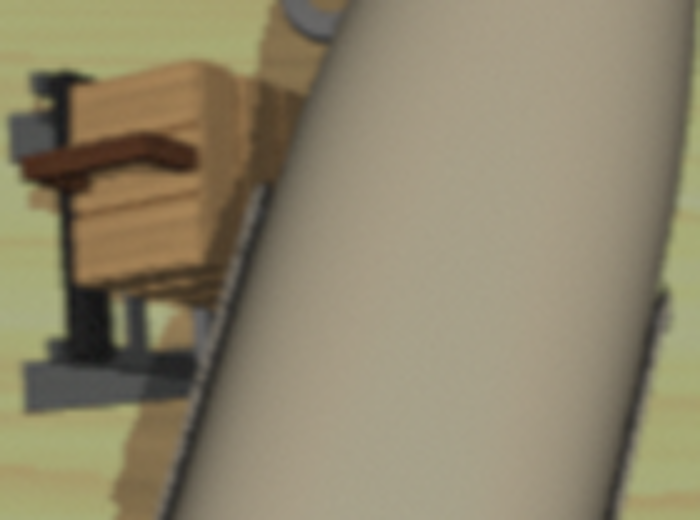

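Run:
```python
from h import *
lin([.5625,.168,.275],.048,g=0)
```

```text
[[0.02, -0.03, -2.34, np.float64(-0.001), 0], [0.02, -0.02, -2.33, np.float64(-0.001), 0], [0.01, -0.03, -2.34, np.float64(-0.001), 0], [0.02, -0.02, -2.34, np.float64(-0.001), 0], [0.02, -0.02, -2.34, np.float64(-0.0), 0], [0.02, -0.01, -2.33, np.float64(-0.001), 0], [0.02, -0.02, -2.34, np.float64(-0.001), 0], [0.01, -0.01, -2.34, np.float64(-0.001), 0], [0.02, -0.01, -2.33, np.float64(-0.001), 0], [0.02, -0.01, -2.34, np.float64(-0.001), 0]] end [0.5625 0.168  0.275 ] 0.0482
```

Request:
servo_tool:
  moves:
    - [0.02,-0.02,-2.34,-0.001,0]
    - [0.02,-0.02,-2.34,-0.001,0]
    - [0.02,-0.02,-2.34,-0.001,0]
    - [0.02,-0.02,-2.34,-0.001,0]
    - [0.02,-0.02,-2.34,-0.001,0]
    - [0.02,-0.02,-2.33,-0.001,0]
    - [0.02,-0.02,-2.34,-0.001,0]
    - [0.02,-0.02,-2.34,-0.001,0]
    - [0.02,-0.01,-2.33,-0.001,0]
    - [0.02,-0.01,-2.34,0,0]

```text
clock: 28.15
tcp_pos: [0.5625, 0.1688, 0.2752]
orientation: [0.512, 0.488, 0.512, -0.488]
wrist_force: [0.1, -0.5, -1.1]
finger_gap: 0.0422
```

Request:
servo_tool:
  moves:
    - [1,0,0,0,0]
    - [2,0,0,0,0]
    - [2,0,0,0,0]
    - [1.5,0,0,0,0]
    - [1,0,0,0,0]
    - [1,0,0,0,0]
    - [1,0,0,0,0]
    - [1,0,0,0,0]
    - [0.7,0,0,0,0]
    - [0,0,0,0,0]
  grip_force: 20

```text
clock: 29.4
tcp_pos: [0.5622, 0.1679, 0.1627]
orientation: [0.512, 0.488, 0.512, -0.488]
wrist_force: [-0.1, 0.6, 0.9]
finger_gap: 0.0425
```

Run:
```python
from h import *
st(); ps=shot('scene'); crop(ps,(320,220),'s13.png');pt=shot('top'); crop(pt,(230,190),'t13.png')
```

```text
t 29.4 tcp [0.5622, 0.1679, 0.1627] ang 0.0481 F [-0.07, 0.57, 0.94] gap 0.0425 q [0.15, 0.36, -0.05, 1.16, 0.0, 1.68]
```

View pics/s13.png

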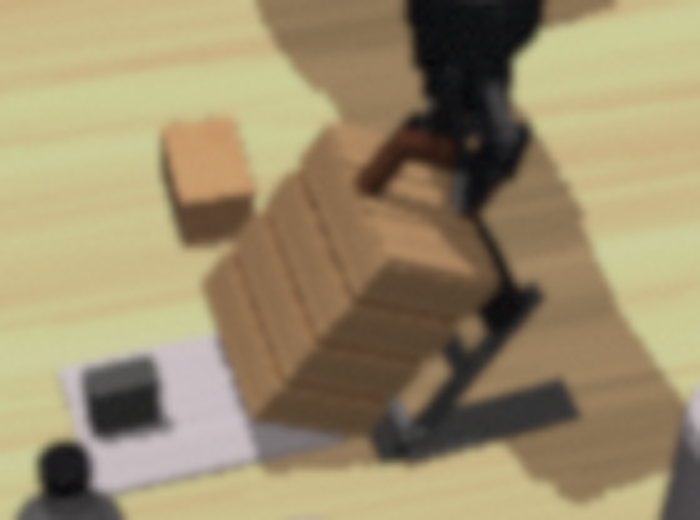

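Request:
servo_tool:
  moves:
    - [0,0,0,0,0.2]
    - [0,0,0,0,0.4]
    - [0,0,0,0,0.5]
    - [0,0,0,0,0.6]
    - [0,0,0,0,0.7]
    - [0,0,0,0,0.8]
    - [0,0,0,0,0.9]
    - [0,0,0,0,1]
    - [0,0,0,0,1]
    - [0,0,0,0,1]
  grip_force: 20

```text
clock: 30.75
tcp_pos: [0.5625, 0.1679, 0.1634]
orientation: [0.512, 0.488, 0.512, -0.488]
wrist_force: [-0.8, 0.3, 2.2]
finger_gap: 0.014
```

Run:
```python
from h import *
st()
ths=.5; d=4/np.tan(ths); s=4/np.sin(ths)
def pos(t):
    if t>ths: a,b,o,z=42,188,0,0
    else: a,b,o,z=42-s,188,-d,4
    return np.array([o-a*np.cos(t)+b*np.sin(t), z+b*np.cos(t)+a*np.sin(t)])/10
for ts in (np.linspace(.597,.4,11),np.linspace(.4,.2,11),np.linspace(.2,0,11)):
    P=[pos(t) for t in ts]; print([[float(round(p[1]-q[1],2)),0,float(round(p[0]-q[0],2)),0,1] for p,q in zip(P,P[1:])], (P[-1]-P[0]).round(2))
```

```text
t 30.75 tcp [0.5625, 0.1679, 0.1634] ang 0.048 F [-0.75, 0.32, 2.24] gap 0.014 q [0.15, 0.36, -0.05, 1.16, 0.0, 1.68]
[[-0.14, 0, 0.35, 0, 1], [-0.13, 0, 0.36, 0, 1], [-0.12, 0, 0.36, 0, 1], [-0.12, 0, 0.36, 0, 1], [-0.11, 0, 0.36, 0, 1], [-0.12, 0, 0.36, 0, 1], [-0.11, 0, 0.36, 0, 1], [-0.1, 0, 0.36, 0, 1], [-0.09, 0, 0.36, 0, 1], [-0.09, 0, 0.37, 0, 1]] [-3.61  1.12]
[[-0.08, 0, 0.37, 0, 1], [-0.07, 0, 0.37, 0, 1], [-0.07, 0, 0.38, 0, 1], [-0.06, 0, 0.38, 0, 1], [-0.05, 0, 0.38, 0, 1], [-0.04, 0, 0.38, 0, 1], [-0.04, 0, 0.38, 0, 1], [-0.03, 0, 0.38, 0, 1], [-0.02, 0, 0.38, 0, 1], [-0.01, 0, 0.38, 0, 1]] [-3.78  0.47]
[[-0.0, 0, 0.38, 0, 1], [0.0, 0, 0.38, 0, 1], [0.01, 0, 0.38, 0, 1], [0.02, 0, 0.38, 0, 1], [0.03, 0, 0.38, 0, 1], [0.03, 0, 0.38, 0, 1], [0.04, 0, 0.38, 0, 1], [0.05, 0, 0.38, 0, 1], [0.06, 0, 0.38, 0, 1], [0.06, 0, 0.38, 0, 1]] [-3.8  -0.29]
```

Request:
servo_tool:
  moves:
    - [-0.14,0,0.35,0,1]
    - [-0.13,0,0.36,0,1]
    - [-0.12,0,0.36,0,1]
    - [-0.12,0,0.36,0,1]
    - [-0.11,0,0.36,0,1]
    - [-0.12,0,0.36,0,1]
    - [-0.11,0,0.36,0,1]
    - [-0.1,0,0.36,0,1]
    - [-0.09,0,0.36,0,1]
    - [-0.09,0,0.37,0,1]

```text
clock: 32.0
tcp_pos: [0.5642, 0.1316, 0.1744]
orientation: [0.512, 0.488, 0.512, -0.488]
wrist_force: [-1.4, -0.4, -1.5]
finger_gap: 0.0136
```

Run:
```python
from h import *
st(); ps=shot('scene'); crop(ps,(310,230),'s14.png')
```

```text
t 32.0 tcp [0.5642, 0.1316, 0.1744] ang 0.0479 F [-1.38, -0.41, -1.51] gap 0.0136 q [0.09, 0.34, -0.05, 1.18, -0.0, 1.61]
```

View pics/s14.png

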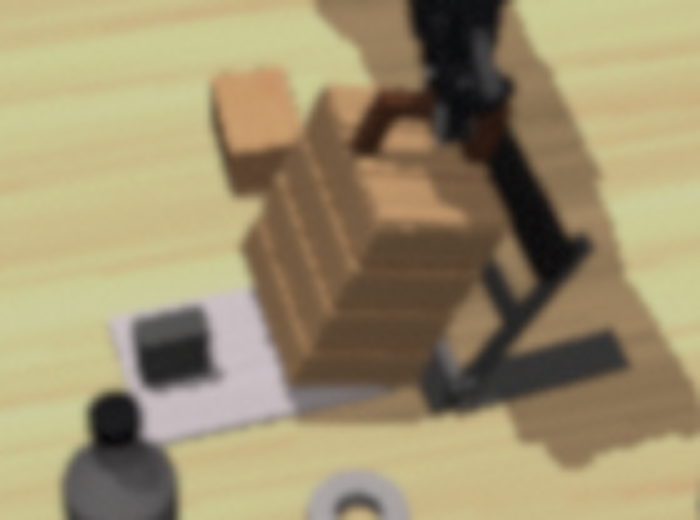

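Request:
servo_tool:
  moves:
    - [-0.08,0,0.37,0,1]
    - [-0.07,0,0.37,0,1]
    - [-0.07,0,0.38,0,1]
    - [-0.06,0,0.38,0,1]
    - [-0.05,0,0.38,0,1]
    - [-0.04,0,0.38,0,1]
    - [-0.04,0,0.38,0,1]
    - [-0.03,0,0.38,0,1]
    - [-0.02,0,0.38,0,1]
    - [-0.01,0,0.38,0,1]

```text
clock: 33.3
tcp_pos: [0.5661, 0.094, 0.1791]
orientation: [0.512, 0.488, 0.512, -0.488]
wrist_force: [-0.4, 0.6, -7.3]
finger_gap: 0.0141
```

Run:
```python
from h import *
st(); ps=shot('scene'); crop(ps,(310,230),'s15.png')
```

```text
t 33.3 tcp [0.5661, 0.094, 0.1791] ang 0.0481 F [-0.41, 0.6, -7.27] gap 0.0141 q [0.02, 0.33, -0.06, 1.18, 0.0, 1.55]
```

View pics/s15.png

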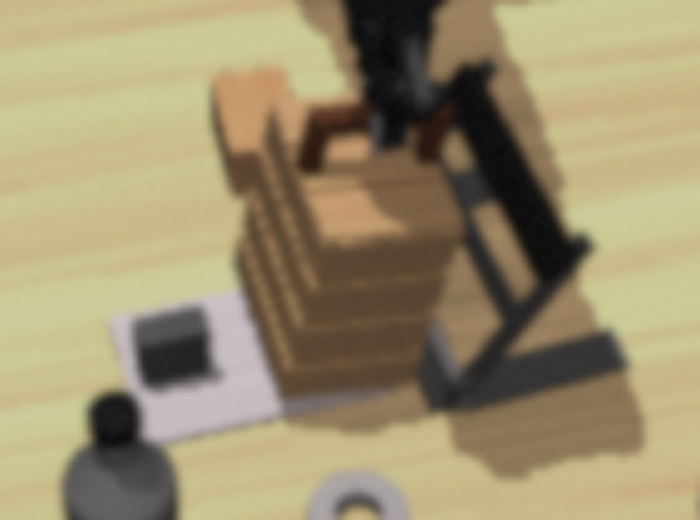

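Request:
servo_tool:
  moves:
    - [0.05,0,0.2,0,1]
    - [0.05,0,0.3,0,1]
    - [0.06,0,0.3,0,1]
    - [0.06,0,0.3,0,1]
    - [0.06,0,0.3,0,1]
    - [0.03,0,0.3,0,1]
    - [0.04,0,0.2,0,1]
    - [0,0,0,0,1]
    - [0,0,0,0,1]
    - [0,0,0,0,1]

```text
clock: 34.6
tcp_pos: [0.5679, 0.0748, 0.1779]
orientation: [0.513, 0.489, 0.511, -0.487]
wrist_force: [-3.5, -1.1, 7.9]
finger_gap: 0.0135
```

Run:
```python
from h import *
st(); ps=shot('scene'); crop(ps,(300,230),'s16.png');pt=shot('top'); crop(pt,(260,190),'t16.png')
```

```text
t 34.6 tcp [0.5679, 0.0748, 0.1779] ang 0.0478 F [-3.45, -1.12, 7.88] gap 0.0135 q [-0.01, 0.33, -0.07, 1.17, -0.0, 1.51]
```

View pics/s16.png

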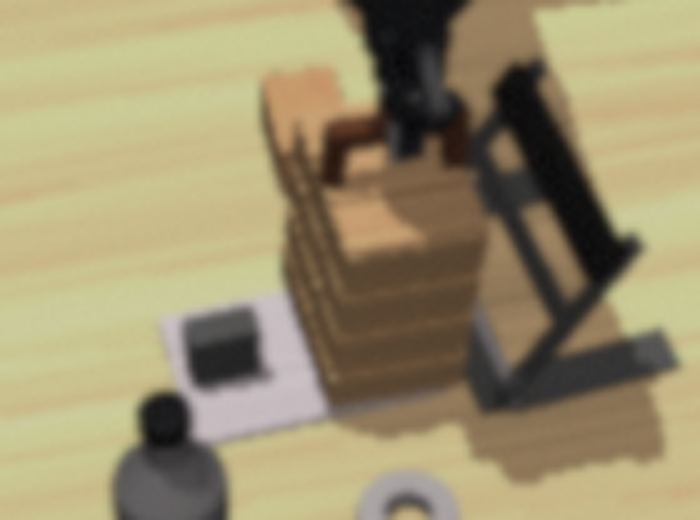

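View pics/t16.png

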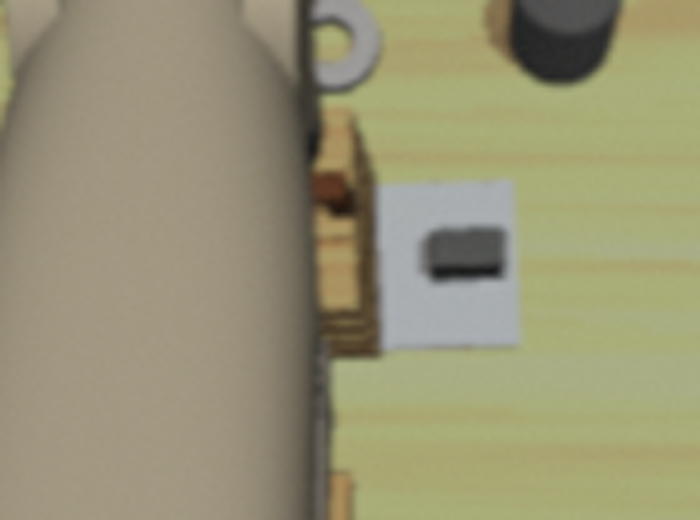

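Request:
servo_tool:
  moves:
    - [-0.04,0,0.2,0,1]
    - [-0.02,0,0.3,0,1]
    - [0,0,0.3,0,1]
    - [0.02,0,0.3,0,1]
    - [0.03,0,0.25,0,1]
    - [0.04,0,0.2,0,1]
    - [0.04,0,0.15,0,1]
    - [0,0,0,0,1]
    - [0,0,0,0,1]
    - [0,0,0,0,1]

```text
clock: 35.95
tcp_pos: [0.5679, 0.0596, 0.1761]
orientation: [0.512, 0.489, 0.513, -0.487]
wrist_force: [-4.5, 4.6, 10.1]
finger_gap: 0.0137
```

Run:
```python
from h import *
st(); ps=shot('scene'); crop(ps,(300,230),'s17.png')
```

```text
t 35.95 tcp [0.5679, 0.0596, 0.1761] ang 0.049 F [-4.54, 4.64, 10.14] gap 0.0137 q [-0.04, 0.33, -0.07, 1.17, 0.0, 1.48]
```

View pics/s17.png

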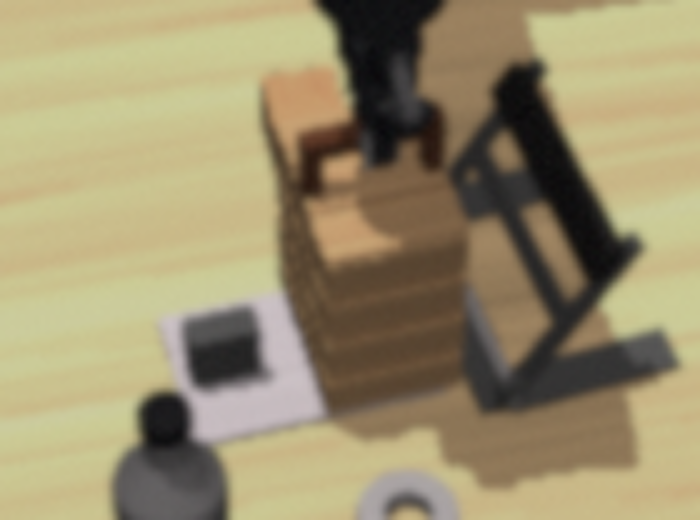

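Request:
servo_tool:
  moves:
    - [-0.05,0,-0.1,0,1]
    - [-0.05,0,-0.05,0,1]
    - [0,0,0,0,1]
    - [0,0,0,0,0.7]
    - [0,0,0,0,0.5]
    - [0,0,0,0,0.3]
    - [0,0,0,0,0]
    - [0,0,0,0,-0.3]
    - [0,0,0,0,-0.3]
    - [0,0,0,0,-0.3]

```text
clock: 37.25
tcp_pos: [0.5679, 0.0598, 0.1761]
orientation: [0.512, 0.488, 0.512, -0.488]
wrist_force: [-0.1, -0.1, 0.9]
finger_gap: 0.0556
```

Request:
servo_tool:
  moves:
    - [-1,0,0,0,-0.3]
    - [-2,0,0,0,-0.3]
    - [-3,0,0,0,-0.3]
    - [-3,0,0,0,-0.3]
    - [-3,-1,-2,0,-0.3]
    - [0,-2,-4,0,-0.3]
    - [0,-2,-5,0,-0.3]
    - [0,-2,-5,0,-0.3]
    - [0,-2,-5,0,-0.3]
    - [0,-1,-3,0,-0.3]

```text
clock: 38.5
tcp_pos: [0.4551, 0.2968, 0.2972]
orientation: [0.512, 0.488, 0.512, -0.487]
wrist_force: [-0.0, -0.1, -0.2]
finger_gap: 0.0553
```

Run:
```python
from h import *
st(); ps=shot('scene'); crop(ps,(290,230),'s18.png');pt=shot('top'); crop(pt,(270,192),'t18.png'); pickle.dump((ps,pt),open('p5.pkl','wb')); cv2.imwrite('pics/top18.png',pt['pixels'])
```

```text
t 38.5 tcp [0.4551, 0.2968, 0.2972] ang 0.0501 F [-0.02, -0.09, -0.16] gap 0.0553 q [0.43, 0.24, 0.11, 1.44, 0.0, 1.95]
```

View pics/s18.png

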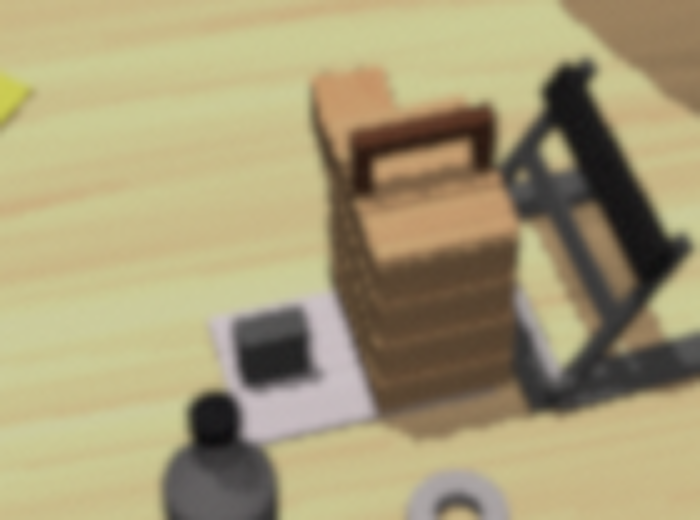

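View pics/t18.png

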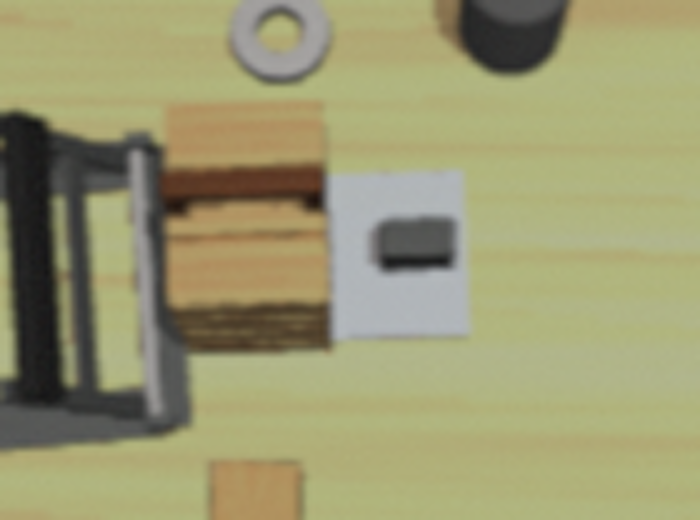

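Run:
```python
from fit2 import *
ps,pt=pickle.load(open('p5.pkl','rb'))
f,r,w,h,z=-.042,.042,-.055,.055,.15
t=px([(323,104),(166,106),(329,301),(330,348)],(200,140)); Pt=[[f,w,z],[r,w,z],[f,h,z],[f,h,0]]
s=px([(515,232),(380,264),(380,412),(513,385)],(220,178)); Ps=[[r,w,z],[f,w,z],[f,w,0],[r,w,0]]
q,e=fitc([(pt,t,Pt),(ps,s,Ps)],[.567,.097,1.62,.0],.004); print('crate rear',q.round(4),e.tolist())
q1,_=fitc([(pt,t,Pt)],[.567,.097,1.62,.0],.004);print(q1.round(4))
q2,_=fitc([(ps,s,Ps)],[.567,.097,1.62,.0],.004);print(q2.round(4))
# blade: tail corners + visible edges
from fit import fit
bt=px([(464,171),(469,334)],(200,140)); bs=px([(212,318),(246,442)],(220,178))
P=np.array([[-.03,-.05,.004],[-.03,.05,.004]])
b,eb=fit([(pt,bt,P),(ps,bs,P[::-1])],[.57,-.04,1.6]); print('blade',b.round(4),eb.tolist())
tip=fr(b[:2],b[2],[.127,0,0])[0]; print('tip',tip.round(4),'dist',np.linalg.norm(tip[:2]-q[:2]))
ov(ps,q,'s18.png',(220,178),'ov_s18.png',.004)
for n in ['bearing','carton','oil','spray','tub','wrench','hammer']: print(n,[back(pt,d['location'],0).round(3).tolist() for d in models.pinpoint(n,pt)][:1])
```

```text
crate rear [ 0.5664  0.1014  1.6142 -0.0131] [[0.1, -0.4], [0.0, 0.1], [0.2, 0.6], [0.2, 1.3], [1.6, -0.2], [-0.3, -0.2], [0.1, 1.4], [0.2, 0.7]]
[ 0.5673  0.1022  1.6171 -0.0165]
[ 0.5644  0.102   1.6095 -0.028 ]
blade [ 0.576  -0.0342  1.6003] [[-0.0, -0.1], [-0.1, 0.3], [-0.2, -0.3], [0.1, 0.6]]
tip [0.5723 0.0928 0.    ] dist 0.010410057645167314
bearing [[0.561, 0.102, 0.0]]
carton [[0.407, 0.056, 0.0]]
oil [[0.722, -0.083, 0.0]]
spray [[0.744, 0.279, 0.0]]
tub [[0.722, -0.278, 0.0]]
wrench [[0.61, 0.458, 0.0]]
hammer [[0.574, -0.485, 0.0]]
```

View pics/ov_s18.png

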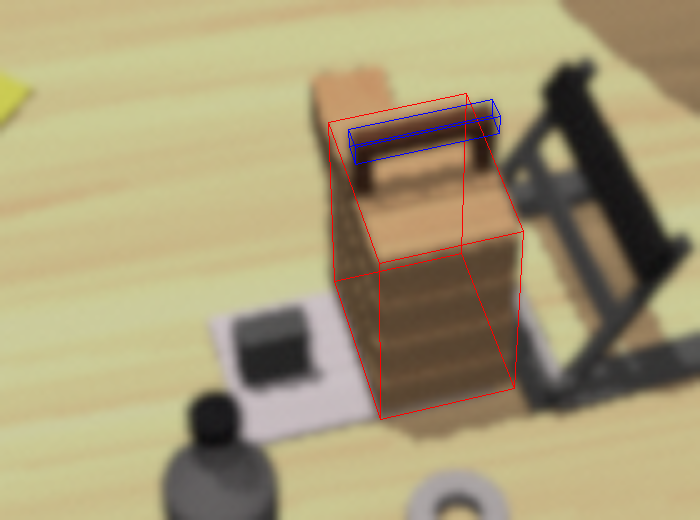

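Run:
```python
from h import *
print(np.round(env.get_state()['qvel'],4)); print(order.hand_in())
```

```text
[ 0.0005  0.0009 -0.0023 -0.0013 -0.0004 -0.0003]
the job is handed in; nothing more can be done
None
```

I handed the job in at about 38.6 s of the 72 s. By my checks the crate stands on the blade, but `hand_in` gives no verdict, so I can't confirm that it passed.

**What I did**
- **Tip back:** I gripped the carrying bar and tipped the crate along its arc until the wrist force showed it meeting the rest, at about 0.6 rad by arm travel. Then I let go, and it stayed leaning on its own.
- **Slide in the blade:** I gripped the grey blade by its block, lined it up with the crate and slid it in until I felt it wedge (−6.6 N). I backed it off 1.5 mm and released it.
- **Bring down:** I gripped the bar again and brought the crate down along the reverse arc. I released it once it resisted being pulled any further forward.

**Last checks, from the final pictures**
- **Crate level:** the fit gave a tilt of about −0.013 rad from both cameras together. The scene camera alone gave −0.028, close to the 0.03 limit; I put that down to picking corners in a blurred image.
- **Blade position:** the front edge is about 10 mm from the crate's rear edge and square within about 0.015 rad. The limits are 30 mm and 0.17 rad.
- **Robot clear:** the wrist force is near zero, and the arm stands away from everything.
- **Bystanders:** the bearing, carton, oil, spray and tub are where they were, within measurement error. The wrench and hammer look unmoved, but I took no starting position for them.

**Checks that disagreed**
- **Bearing:** the last network reading placed it on the crate. In the pictures it is at the same pixel as at the start, so I took that as a false detection.
- **Lean angle:** the picture fit gave 0.53 rad for the lean. The arm's travel gave about 0.6, which fits the stated rest range better.
- **Handling force:** near 0.2 rad on the way down the arm briefly carried about 7 N, roughly the crate's whole weight. I lowered it after that, and the crate's rear edge showed no visible lift.

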